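Show a valve spool to the inspection camera

TASK

Take the red dust cap off the valve spool in the steel block and set it in the green tray. Then draw that brass-headed spool straight up out of its bore, and finish holding it still in the gripper, raised in front of the tilted inspection camera: its lower end face about 7 cm from the lens, centred on it and looking squarely into it. Leave the blue-capped spool and the other things where they are and do not touch the camera.

Things in the scene. Friction and masses are not known exactly. Their poses are not given: they have to be found in the camera images.
- manifold: fixed steel block, 90 (x) x 190 (y) x 62 mm high, its sides along its own axes, turned up to 0.25 rad from the world axes; origin at the centre of its underside. Two blind vertical bores, 26 mm wide and 50 mm deep (floor 12 mm above the table), at y = -50 and +50 mm on its centre line. Each holds a spool standing upright with a dust cap over its head; red may be in either bore
- spool_red: loose valve spool of about 0.33 kg under the red cap, 106 mm long. Origin at the centre of its lower end face, z along its axis to the head. Round 24 mm lands from z = 0 to 50 mm (1 mm of play all round in the bore, slides freely), 16 mm round neck to z = 72 mm, then a square brass head 22 x 22 mm, flats along its own x and y, from z = 72 to 106 mm. Standing in the bore the head spans 84 to 118 mm above the table, the block's top being at 62 mm
- spool_red_head (a point): centre of the square brass head of that spool, 89 mm from its lower end face, on the axis
- cap_red: loose red plastic dust cap of about 30 g, an upside-down round cup, 42 mm outside diameter, 36 mm inside, 40 mm high, top 4 mm thick, resting loosely over the spool head. Origin at the centre of its open lower rim, z up to its closed top; rim 20 mm above the block's top at the start, so it must be lifted 36 mm to come free of the head
- spool_blue: an identical spool under the blue cap, in the other bore; to be left alone. Origin at the centre of its lower end face
- cap_blue: an identical cap in blue on that other spool, 100 mm from the red one; to be left alone. Origin at the centre of its lower rim
- tray: fixed green open tray on the table, 150 x 150 x 25 mm outside, walls and floor 4 mm; origin at the centre of its underside
- viewer: fixed stand of the inspection camera: grey foot plate 120 x 100 x 14 mm (x from -40 to +80 mm) with a short post; origin on the table; its own -x is the side to which the lens faces, turned roughly to the robot. Not to be touched
- lens: head of the inspection camera, part of the stand: black barrel 40 mm wide and 85 mm long that ends in a white ring light of 64 mm diameter around the dark lens. Origin at the centre of the lens face, 115 mm above the table; its z axis is the line of sight out of the lens, rising at 45 degrees and leaning to the stand's -x. Not to be touched
- focus (a point): point on the line of sight 70 mm in front of the lens face, where the centre of the spool's lower end face belongs; axes as lens
- wrench: loose steel wrench lying on the table beyond the block, to be left alone; origin about its middle underside
- piston: loose grooved aluminium piston, 52 mm wide, 50 mm high, standing on the table, to be left alone; origin at the centre of its underside
- oiler: loose yellow plastic oil bottle, 54 mm wide and 120 mm high, standing on the table, to be left alone; origin at the centre of its underside
Mind the look-alikes: they are no part of the job. Of the things that look like the manifold, the largest one is meant.

How it is judged:
By the outcome, as a careful person would: the job done as asked, in the order asked, and still so for the second after the job is handed in, while the arm keeps its last pose, push and grip.
It also fails if it takes over 51 s, if anything falls off the work surface, if the arm or the gripper's body presses on something with over 40 N, if the wrist force passes 120 N, or if a joint passes its speed limit or range.

ROBOT

A 6-joint arm with a two-finger parallel gripper is mounted at the origin on the work surface. World frame = base frame: x ahead of the robot, y to its left, z up, the work surface at z = 0. Lengths are in m, angles in degrees, forces in N, time in s.
With the tool pointing down it reaches from about 0.25 to 0.8 m from the base axis. Payload 8.5 kg.
Tool frame: the origin (TCP) lies at the very end of the fingers, on their centre line; the grasp point (between the pads) lies 19 mm behind it (arm.tcp_to_grasp is the distance from the TCP to the grasp point, in m); z points along the fingers, y is the direction in which the jaws open and shut (so a half turn about z gives the same grasp; the last joint's range is limited). The gripper opens to 85 mm and grips with 20 to 120 N. Pads are 22 mm wide; open, the fingers measure 114 mm over their backs; the gripper's body (76 mm by 85 mm) begins 54 mm behind the grasp point. The pads swing forward as they close: fully open they stand 13 mm farther back than shut.
Start: joints at [64.744, 13.648, -0.773, 75.585, 0, 90], TCP at [0.224, 0.475, 0.231] pointing down, gripper open.
Joint ranges: [-152.45, 152.45], [-59.26, 108.67], [-65.41, 83.53], [-104.44, 129.93], [-82.83, 76.93], [-180, 180]. Speed limits (degrees/s): [127.2, 127.2, 159.86, 180, 180, 180].

INTERFACE

Orientations are given as [roll, pitch, yaw] about the fixed x, y, z axes, in that order (R = Rz(yaw) Ry(pitch) Rx(roll)).
In Python, from rig import arm gives the robot as it stands.
- The arm moves only by the tool carry_out, never from a script. Its argument "steps" is a list of rows, each an object with "translation": the shift along the tool's x, y, z in mm, a list of three; "roll": the turn about the tool's z in rad; "hand": the finger opening in mm, from 0 to 85.4. In form: [{"translation": [tx, ty, tz], "roll": roll, "hand": hand}, ...]. A call has 1 to 8 rows; each row is the pose to reach, as a shift and turn from the pose commanded when the call began, along the tool's axes at that moment; what a row does not reach only later rows make up. A row lasts 1/8 s, in which the tool goes at most 62.5 mm and 10.7 degrees, less where a joint would pass 70% of its speed; a pose out of reach is approached as far as the arm can. A call with a gripper value outside its range is refused whole. The fingers move at their own pace and stop on an object; the grip force is fixed at half the most. Time passes only in rows, so rows that repeat a pose let the fingers close. It gives the time, the measured TCP pose, the force and the opening at its end, in the units of the state.
- arm.sense(): the state, without advancing time (a new reading comes with each control period).
- arm.snapshot(name): name is "side" or "top"; returns a dict with "img" (480x640x3 uint8, red, green, blue), "fx", "fy", "cx", "cy" (pixels), "rvec" (rotation vector, rad) and "tvec" (3), from world to camera coordinates, as OpenCV has them. Camera axes: x right, y down, z forward; pixel columns grow to the right and rows downward; lengths in m; the calibration is good to about 2 mm. A picture is of the moment at which its call begins. There is no depth.
- arm.close_job(): hands the job in, once; it reports no verdict.
The state is a dict: "t": time; "q": joint angles; "qvel": joint speeds; "tau": joint torques, N m; "position": TCP position; "tcp_rot": TCP orientation; "ft_force": force on the tool from outside, world axes, zero at the start; "torque": the same for the moment, N m; "opening": finger opening in m.
Only numpy, scipy, OpenCV 4.12 (cv2) and the standard library are available. Lean on these libraries where they do the work, as an engineer would, in place of code of your own. Each camera call takes 0.05 s, during which the arm holds its last target.

## Working session

There is one attempt and no reset: what is moved stays moved. The work goes in short steps, Python scripts to look and compute and a tool call to move; the robot and the scene stay as the last step left them, time stands still between calls to the robot, and variables do not carry over. Pictures are saved under pics/ and viewed, and the job is handed in when it is done.

Besides the shell and the picture viewer there is one more tool, called after ">>>" in YAML: its name, and indented under it one key for each argument. carry_out: Moves the arm, as the interface text tells. Its arguments: {"type":"object","properties":{"steps":{"type":"array"}},"required":["steps"]}

```bash
ls; mkdir -p pics
python3 - <<'E'
from rig import arm
import cv2
s=arm.sense();print(s)
for n in("side","top"):
    d=arm.snapshot(n);cv2.imwrite(f"pics/{n}0.png",d["img"][:,:,::-1]);print(n,{k:v for k,v in d.items() if k!="img"})
E
```

```text
pics
{'t': 0.0, 'q': array([ 6.47464156e+01,  1.36803409e+01, -8.16271305e-01,  7.55866979e+01,
        1.28347765e-03,  9.00005068e+01]), 'qvel': array([ 0.10041678, -0.05333819, -0.05703743, -0.08035437, -0.00452896,
       -0.11109536]), 'tau': array([-4.04071252e-04, -5.38775361e+01,  3.46433294e+01,  1.83492905e-02,
       -1.22345406e-05, -2.82405438e-05]), 'position': array([0.22378912, 0.47444001, 0.23068785]), 'tcp_rot': array([-1.79916690e+02, -1.28273936e-03,  1.54745907e+02]), 'ft_force': array([-0.47235621, -0.23764665,  0.13690668]), 'torque': array([0.02397845, 0.0047227 , 0.02806411]), 'opening': 0.08549286973529849}
side {'fx': 540.3420829147223, 'fy': 540.3420829147223, 'cx': 321.59774893333554, 'cy': 243.98195628962128, 'rvec': array([ 2.25088615, -0.59461543,  0.22976377]), 'tvec': array([-0.48113169,  0.24496188,  1.06049961])}
top {'fx': 570.125125559561, 'fy': 570.125125559561, 'cx': 324.29269616282807, 'cy': 245.6917249482751, 'rvec': array([ 2.1616953 , -2.15940438,  0.14485742]), 'tvec': array([-0.02433895,  0.54466917,  1.33709955])}
```

View pics/side0.png

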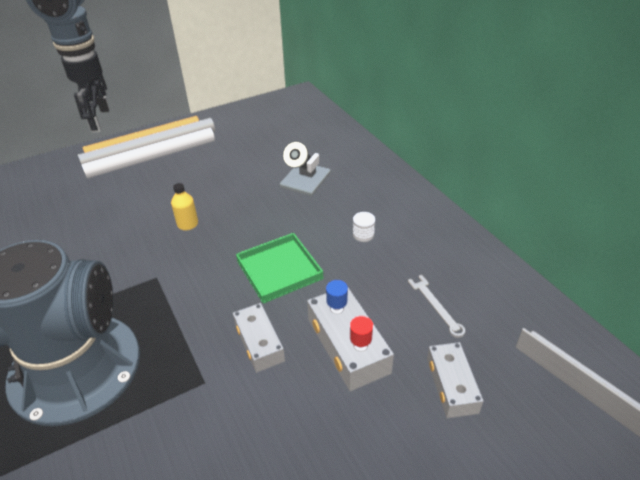

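View pics/top0.png

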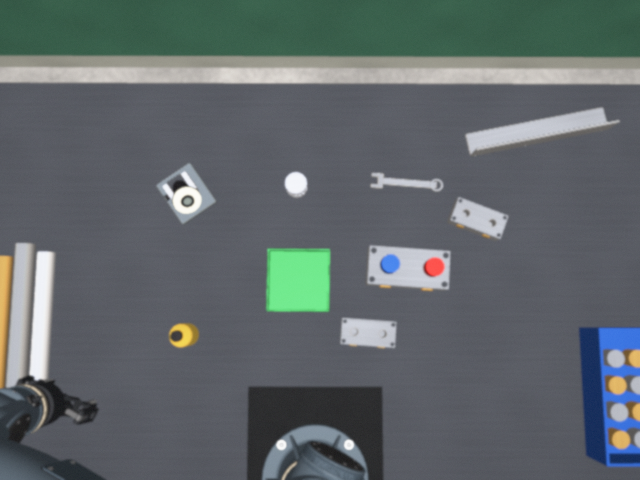

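The side and top views show three block look-alikes. In the top view they are at about (409,267), (368,333) and (479,217). The one at (409,267) is the largest and the only one with capped spools. Its red cap is at about (434,267) and the blue one at (390,264). I'll confirm in enlarged crops.

Run:
```python
import cv2
t=cv2.imread("pics/top0.png");s=cv2.imread("pics/side0.png")
def crop(im,x,y,w,h,k,n): cv2.imwrite(f"pics/{n}.png",cv2.resize(im[y:y+h,x:x+w],None,fx=k,fy=k,interpolation=cv2.INTER_CUBIC))
crop(t,360,235,100,65,8,"c_tman");crop(s,300,270,100,75*160//100,5,"c_sman")
crop(t,145,155,80,70,8,"c_tview");crop(s,270,130,80,70,8,"c_sview");crop(t,260,240,80,75,8,"c_tray")
```

```text
(no output)
```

View pics/c_tman.png

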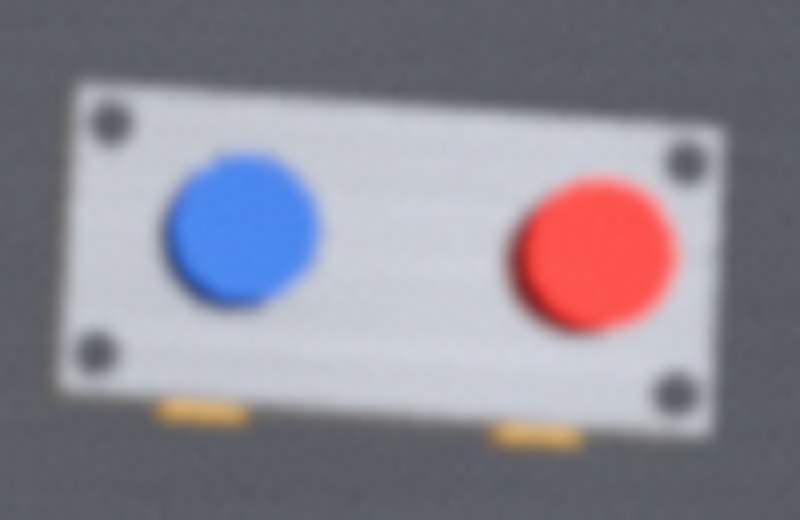

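View pics/c_sman.png

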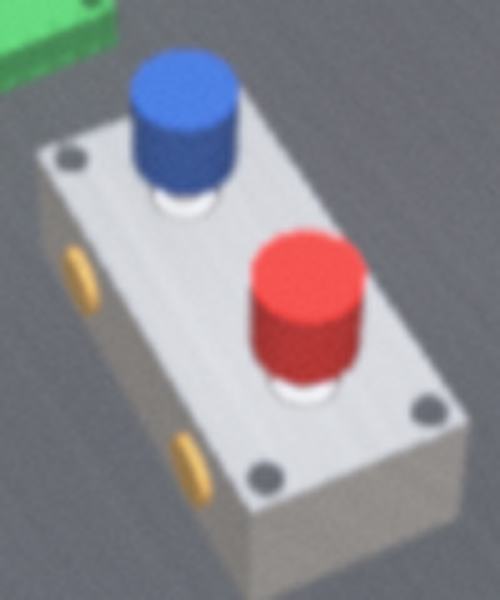

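View pics/c_tview.png

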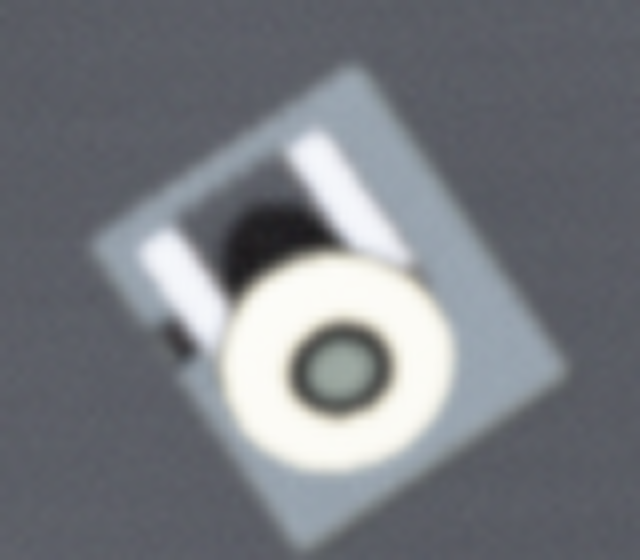

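View pics/c_sview.png

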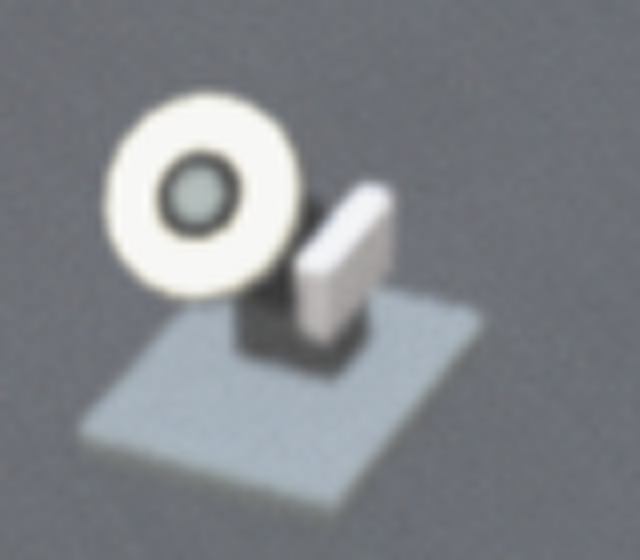

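The crops confirm the target: the largest block, with the red cap at the -y end. Next I'll fit the poses of the manifold, caps, stand, lens and tray from both views.

```bash
cat > h.py <<'E'
import numpy as np, cv2
from scipy.optimize import least_squares
C={'side':dict(f=540.3420829,cx=321.59774893,cy=243.98195629,r=np.array([2.25088615,-0.59461543,0.22976377]),t=np.array([-0.48113169,0.24496188,1.06049961])),
'top':dict(f=570.12512556,cx=324.29269616,cy=245.69172495,r=np.array([2.1616953,-2.15940438,0.14485742]),t=np.array([-0.02433895,0.54466917,1.33709955]))}
def K(c): c=C[c]; return np.array([[c['f'],0,c['cx']],[0,c['f'],c['cy']],[0,0,1]])
def proj(n,P): return cv2.projectPoints(np.atleast_2d(np.asarray(P,float)),C[n]['r'],C[n]['t'],K(n),None)[0][:,0]
def ray(n,uv):
    R=cv2.Rodrigues(C[n]['r'])[0]; o=-R.T@C[n]['t']; d=R.T@np.linalg.solve(K(n),[uv[0],uv[1],1]); return o,d/np.linalg.norm(d)
def atz(n,uv,z):
    o,d=ray(n,uv); return o+d*(z-o[2])/d[2]
def tri(a,b):
    o1,d1=ray('top',a);o2,d2=ray('side',b)
    s=np.linalg.lstsq(np.c_[d1,-d2],o2-o1,rcond=None)[0]
    p,q=o1+s[0]*d1,o2+s[1]*d2; return (p+q)/2,np.linalg.norm(p-q)
def cr(u,v,x0,y0,k): return np.array([x0+(u+.5)/k-.5,y0+(v+.5)/k-.5])
E
python3 - <<'E'
from h import *
T=lambda u,v:cr(u,v,360,235,8); S=lambda u,v:cr(u,v,300,270,5)
obs=[('top',(45,95),T(75,82)),('top',(45,-95),T(725,124)),('top',(-45,-95),T(712,436)),('top',(-45,95),T(60,390)),
('side',(-45,95),S(40,153)),('side',(-45,-95),S(253,512)),('side',(45,-95),S(467,415))]
def w(p,l,z): c,s=np.cos(p[2]),np.sin(p[2]); l=np.array(l)/1e3; return [p[0]+c*l[0]-s*l[1],p[1]+s*l[0]+c*l[1],z]
f=lambda p:np.concatenate([proj(n,w(p,l,.062))[0]-uv for n,l,uv in obs])
for sel in (None,'top','side'):
    o2=obs if sel is None else [o for o in obs if o[0]==sel]
    g=lambda p:np.concatenate([proj(n,w(p,l,.062))[0]-uv for n,l,uv in o2])
    r=least_squares(g,[.45,-.2,0]);print('man',sel,r.x,np.round(r.fun,1))
    print(' bores',w(r.x,(0,-50),0),w(r.x,(0,50),0))
for nm,a,b in(('red',T(600,253),S(309,277)),('blue',T(243,228),S(186,90))):
    print(nm,atz('top',a,.122),atz('side',b,.122),tri(a,b))
TV=lambda u,v:cr(u,v,145,155,8); SV=lambda u,v:cr(u,v,270,130,8)
obs=[('top',(80,-50),TV(357,60)),('top',(-40,-50),TV(570,370)),('top',(-40,50),TV(300,552)),('top',(80,50),TV(92,245))]
sc=[SV(480,315),SV(335,510),SV(80,430)]
g=lambda p:np.concatenate([proj(n,w(p,l,.014))[0]-uv for n,l,uv in obs])
r=least_squares(g,[.6,.3,.6]);print('viewer top',r.x,np.round(r.fun,1))
for l in((80,-50),(-40,-50),(-40,50),(80,50)):print(l,proj('side',w(r.x,l,.014))[0])
print(sc)
for a,b in((TV(337,361),SV(202,195)),(TV(341,369),SV(199,196))):
    P,e=tri(a,b);print('lens',P,e,atz('top',a,.115),atz('side',b,.115)); 
    d=P[:2]-r.x[:2];c,s=np.cos(r.x[2]),np.sin(r.x[2]);print(' in stand',c*d[0]+s*d[1],-s*d[0]+c*d[1])
print('tray',[atz('top',q,.025) for q in((267,249),(330,249),(330,311),(267,311))])
E
```

```text
man None [ 0.49102013 -0.21923326 -0.06952949] [-0.5  0.4 -1.4  0.8 -1.4 -0.  -1.  -0.   0.2  0.4  0.7  0.7  1.5  1.8]
 bores [np.float64(0.48754645501866223), np.float64(-0.2691124459583156), 0] [np.float64(0.4944938033177212), np.float64(-0.16935406610172635), 0]
man top [ 0.49170036 -0.22177598 -0.06587627] [ 0.5  0.3 -0.4  0.4 -0.3 -0.5  0.2 -0.2]
 bores [np.float64(0.48840892618871484), np.float64(-0.27166752930158117), 0] [np.float64(0.4949917897509987), np.float64(-0.17188443500540113), 0]
man side [ 0.49081554 -0.21645949 -0.06726598] [-0.6 -0.3 -0.  -0.4  0.6  0.7]
 bores [np.float64(0.4874547796236994), np.float64(-0.2663464135983589), 0] [np.float64(0.49417630609870616), np.float64(-0.1665725639089449), 0]
red [ 0.48767528 -0.27049649  0.122     ] [ 0.48624273 -0.26855596  0.122     ] (array([ 0.48660131, -0.26978709,  0.12343279]), np.float64(0.0020404286509373183))
blue [ 0.49458233 -0.1703546   0.122     ] [ 0.49385522 -0.16776019  0.122     ] (array([ 0.493612  , -0.16976624,  0.12425586]), np.float64(0.001616405527412797))
viewer top [0.66182136 0.30606245 0.61549299] [ 0.1 -0.   0.4  0.1  0.2  0.4 -0.7 -0.5]
(80, -50) [331.71375907 169.77042533]
(-40, -50) [312.65996316 193.69257595]
(-40, 50) [279.68455987 184.5344032 ]
(80, 50) [300.00539808 161.59203324]
[array([329.5625, 168.9375]), array([311.4375, 193.3125]), array([279.5625, 183.3125])]
lens [0.63768287 0.29055431 0.11847471] 0.0029164393474340766 [0.63979654 0.29090416 0.115     ] [0.63845608 0.29566554 0.115     ]
 in stand -0.028662607712549082 0.0012744007822200216
lens [0.6354674  0.28895058 0.11966679] 0.002194943100773613 [0.63747683 0.2896949  0.115     ] [0.63736219 0.29564772 0.115     ]
 in stand -0.031397444746866454 0.0012441012281992885
tray [array([0.53758435, 0.11469785, 0.025     ]), array([ 0.53782039, -0.0376585 ,  0.025     ]), array([ 0.38872369, -0.03755009,  0.025     ]), array([0.38863013, 0.11274829, 0.025     ])]
```

View pics/c_tray.png

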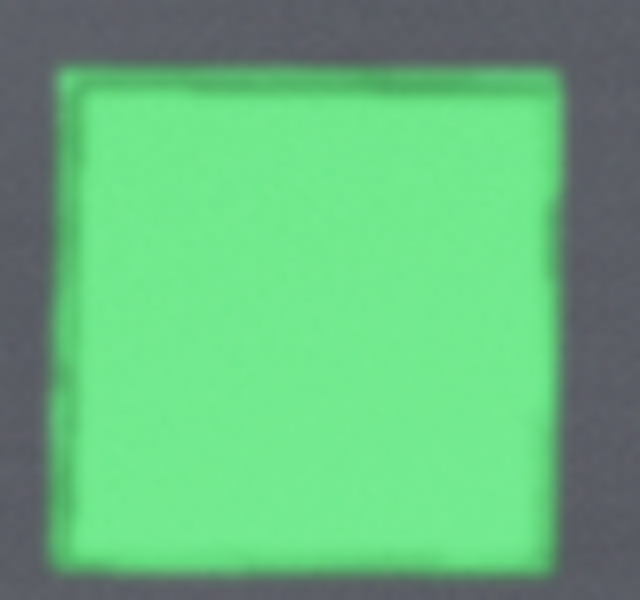

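```bash
cat > g.py <<'E'
import sys,numpy as np
from scipy.spatial.transform import Rotation as Ro
from rig import arm
def go(x,y,z,jaw=None):
    "target TCP (m) and jaw-axis angle (deg, mod 180)"
    s=arm.sense();R=Ro.from_euler('xyz',s['tcp_rot'],degrees=True).as_matrix()
    d=R.T@(np.array([x,y,z])-s['position'])*1e3
    a=np.degrees(np.arctan2(R[1,1],R[0,1])); r=0
    if jaw is not None:
        r=-((jaw-a+90)%180-90)
    print('t',s['t'],'pos',s['position'].round(4),'rot',s['tcp_rot'].round(2),'q',s['q'].round(1),'F',s['ft_force'].round(1),'op',round(s['opening']*1e3,1))
    print('d',d.round(1),'roll',round(np.radians(r),4),'jaw',round(a,2))
if __name__=='__main__': go(*map(float,sys.argv[1:]))
E
python3 g.py 0.487 -0.2695 0.16 -3.9
```

```text
t 0.1 pos [0.2238 0.4745 0.2308] rot [-179.92    0.    154.74] q [64.7 13.7 -0.8 75.6 -0.  90. ] F [0.4 0.8 0. ] op 85.5
d [-555.4 -560.5   71.5] roll 1.1981 jaw 64.74
```

>>> carry_out:
  steps:
    - {"translation": [-555,-560,10],"roll": 1.2,"hand": 85}
    - {"translation": [-555,-560,10],"roll": 1.2,"hand": 85}
    - {"translation": [-555,-560,10],"roll": 1.2,"hand": 85}
    - {"translation": [-555,-560,10],"roll": 1.2,"hand": 85}
    - {"translation": [-555,-560,10],"roll": 1.2,"hand": 85}
    - {"translation": [-555,-560,10],"roll": 1.2,"hand": 85}
    - {"translation": [-555,-560,10],"roll": 1.2,"hand": 85}
    - {"translation": [-555,-560,10],"roll": 1.2,"hand": 85}

```text
t: 1.1
position: [0.391, 0.0014, 0.225]
tcp_rot: [180.0, -0.0, 85.9]
ft_force: [1.6, 1.5, 0.4]
opening: 0.0851
```

```bash
python3 g.py 0.487 -0.2695 0.16 -3.9
```

```text
t 1.1 pos [0.391  0.0014 0.225 ] rot [179.97  -0.    85.92] q [  0.2   0.6 -17.2  72.2   0.   94.3] F [1.6 1.5 0.4] op 85.1
d [-263.4  115.    65.1] roll -0.0031 jaw -4.08
```

>>> carry_out:
  steps:
    - {"translation": [-263,115,10],"roll": 0,"hand": 85}
    - {"translation": [-263,115,10],"roll": 0,"hand": 85}
    - {"translation": [-263,115,20],"roll": 0,"hand": 85}
    - {"translation": [-263,115,30],"roll": 0,"hand": 85}
    - {"translation": [-263,115,40],"roll": 0,"hand": 85}
    - {"translation": [-263,115,50],"roll": 0,"hand": 85}
    - {"translation": [-263,115,55],"roll": 0,"hand": 85}
    - {"translation": [-263,115,55],"roll": 0,"hand": 85}

```text
t: 2.1
position: [0.4867, -0.2658, 0.1701]
tcp_rot: [-180.0, -0.0, 86.0]
ft_force: [-0.1, -0.4, 0.2]
opening: 0.0848
```

```bash
python3 g.py 0.487 -0.2695 0.09 -3.9
```

```text
t 2.1 pos [ 0.4867 -0.2658  0.1701] rot [-1.7997e+02 -1.0000e-02  8.6050e+01] q [-28.6  18.1  -3.7  68.3  -0.   65.3] F [-0.1 -0.4  0.2] op 84.8
d [-3.6  0.6 80.1] roll -0.0009 jaw -3.95
```

>>> carry_out:
  steps:
    - {"translation": [-4,1,20],"roll": 0,"hand": 85}
    - {"translation": [-4,1,50],"roll": 0,"hand": 85}
    - {"translation": [-4,1,80],"roll": 0,"hand": 70}
    - {"translation": [-4,1,80],"roll": 0,"hand": 60}
    - {"translation": [-4,1,80],"roll": 0,"hand": 50}

```text
t: 2.72
position: [0.4885, -0.2708, 0.0916]
tcp_rot: [179.9, 0.0, 86.0]
ft_force: [-0.3, -0.9, 0.4]
opening: 0.0501
```

```bash
python3 - <<'E'
from rig import arm
import cv2
d=arm.snapshot('side');cv2.imwrite("pics/s1.png",cv2.resize(d['img'][240:360,280:440,::-1],None,fx=5,fy=5,interpolation=2))
E
python3 g.py 0.487 -0.2695 0.09 -3.9
```

```text
t 2.775 pos [ 0.4887 -0.2711  0.0918] rot [1.7988e+02 6.0000e-02 8.6020e+01] q [-29.   21.5 -10.8  57.6  -0.   65. ] F [-1.2 -0.3 -0. ] op 49.9
d [ 1.5 -1.8  1.7] roll -0.0013 jaw -3.98
```

View pics/s1.png

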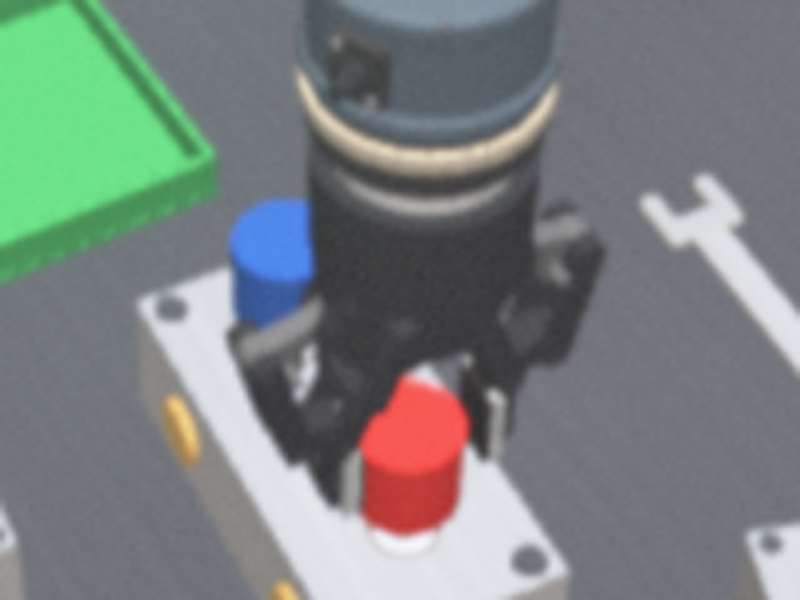

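The fingers straddle the red cap (crop (412,450)), with the pads at (350,480) and (495,420). Closing now, then lifting.

>>> carry_out:
  steps:
    - {"translation": [0,0,0],"roll": 0,"hand": 36}
    - {"translation": [0,0,0],"roll": 0,"hand": 36}
    - {"translation": [0,0,0],"roll": 0,"hand": 36}
    - {"translation": [0,0,-20],"roll": 0,"hand": 36}
    - {"translation": [0,0,-45],"roll": 0,"hand": 36}
    - {"translation": [0,0,-80],"roll": 0,"hand": 36}
    - {"translation": [0,0,-80],"roll": 0,"hand": 36}

```text
t: 3.65
position: [0.4895, -0.2719, 0.1736]
tcp_rot: [179.7, 0.2, 86.0]
ft_force: [0.3, 0.5, 0.4]
opening: 0.0406
```

```bash
python3 - <<'E'
from rig import arm
import cv2
d=arm.snapshot('side');cv2.imwrite("pics/s2.png",cv2.resize(d['img'][200:360,280:440,::-1],None,fx=3.75,fy=3.75,interpolation=2))
E
python3 g.py 0.463 0.038 0.17 0
```

```text
t 3.7 pos [ 0.4887 -0.2715  0.1719] rot [1.7981e+02 9.0000e-02 8.5990e+01] q [-29.1  18.3  -3.1  68.4  -0.   65. ] F [-0.6 -0.2 -0.7] op 40.5
d [306.9 -47.3   1.2] roll -0.07 jaw -4.01
```

View pics/s2.png

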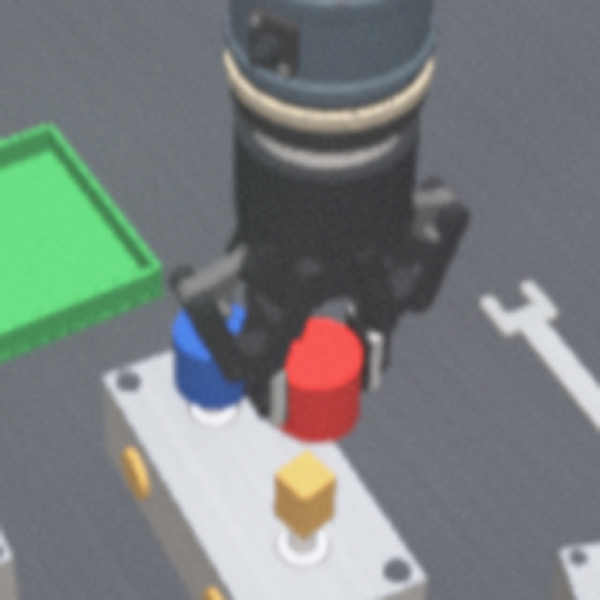

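The red cap is held at crop (322,375) and the brass head at (305,490) is free. It looks rotated, with a corner towards the camera. Moving the cap to the tray.

>>> carry_out:
  steps:
    - {"translation": [307,-47,-3],"roll": 0,"hand": 36}
    - {"translation": [307,-47,-3],"roll": 0,"hand": 36}
    - {"translation": [307,-47,-3],"roll": 0,"hand": 36}
    - {"translation": [307,-47,-3],"roll": 0,"hand": 36}
    - {"translation": [307,-47,30],"roll": -0.07,"hand": 36}
    - {"translation": [307,-47,60],"roll": -0.07,"hand": 36}
    - {"translation": [307,-47,90],"roll": -0.07,"hand": 36}
    - {"translation": [307,-47,100],"roll": -0.07,"hand": 36}

```text
t: 4.7
position: [0.4608, 0.0387, 0.0682]
tcp_rot: [-179.8, 0.0, 90.0]
ft_force: [0.7, 0.0, 0.2]
opening: 0.0409
```

```bash
python3 - <<'E'
from rig import arm
import cv2
d=arm.snapshot('top');cv2.imwrite("pics/t3.png",cv2.resize(d['img'][225:325,360:480,::-1],None,fx=6,fy=6,interpolation=2));cv2.imwrite("pics/t3full.png",d['img'][:,:,::-1])
d=arm.snapshot('side');cv2.imwrite("pics/s3.png",cv2.resize(d['img'][270:390,300:400,::-1],None,fx=5,fy=5,interpolation=2));cv2.imwrite("pics/s3full.png",d['img'][:,:,::-1])
E
python3 g.py 0.463 0.038 0.016 0
```

```text
t 4.8 pos [0.4616 0.0383 0.0692] rot [-1.7988e+02  2.0000e-02  8.9990e+01] q [  4.8  14.5 -25.3  50.3  -0.   94.8] F [ 0.5 -0.7  0.2] op 40.6
d [-0.3  1.5 53.2] roll -0.0002 jaw -0.01
```

View pics/t3.png

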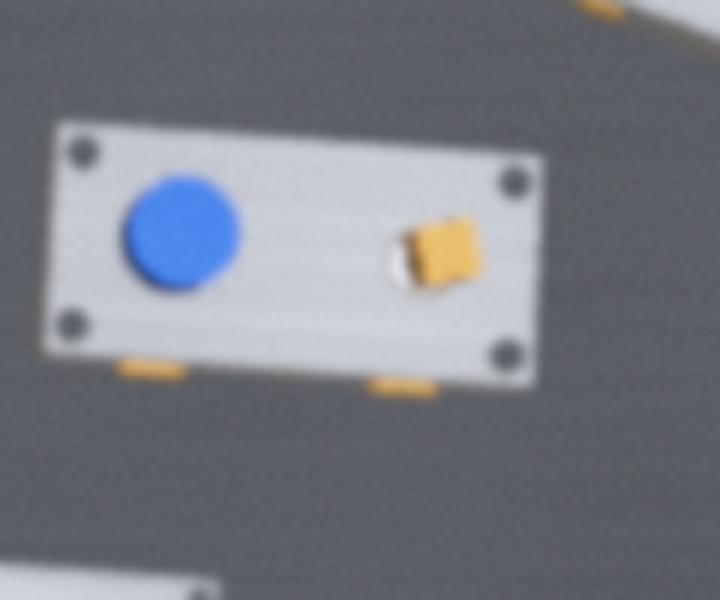

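View pics/s3.png

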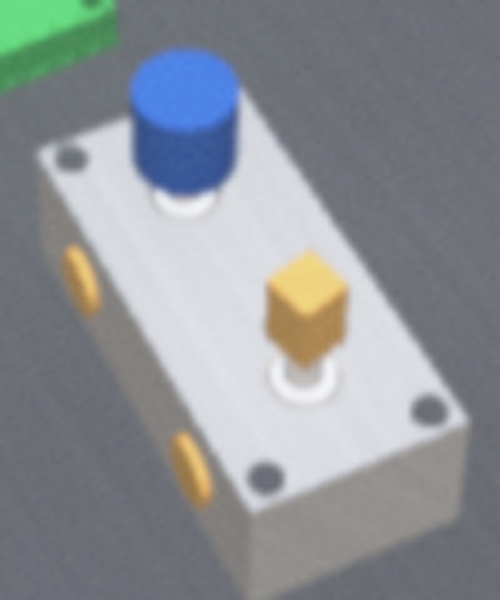

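View pics/s3full.png

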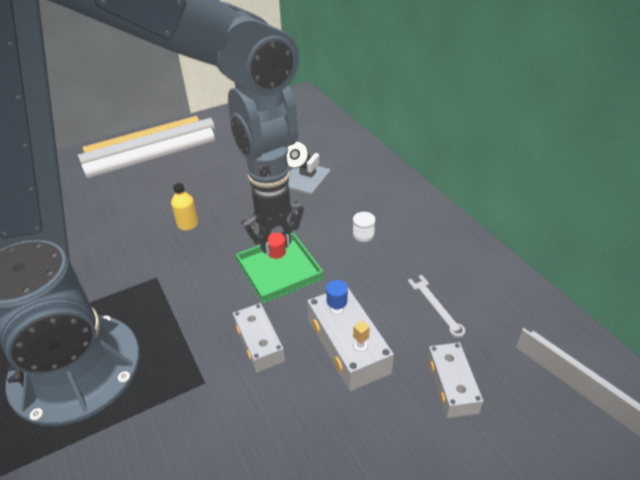

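Cap held over the tray (side (277,245)). The brass head's top corners in the top crop are (412,228), (472,217), (483,273) and (425,287), so it is turned about 10°. I'll fit its yaw and set the cap down.

Run:
```python
from h import *
T=lambda u,v:cr(u,v,360,225,6); S=lambda u,v:cr(u,v,300,270,5)
tp=[T(412,228),T(472,217),T(483,273),T(425,287)]
sp=[S(309,250),S(347,290),S(307,315),S(267,288)]
for n,pts in(('top',tp),('side',sp)):
    P=np.array([atz(n,p,.118) for p in pts]);print(n,P.mean(0),np.linalg.norm(np.diff(P,axis=0),axis=1))
    E=[np.degrees(np.arctan2(*(P[(i+1)%4]-P[i])[[1,0]]))%90 for i in range(4)];print(E)
    def f(p): 
        a=p[2]+np.pi/4+np.arange(4)*np.pi/2; M=np.c_[p[0]+.011*2**.5*np.cos(a),p[1]+.011*2**.5*np.sin(a),np.full(4,.118)]
        Q=proj(n,M); 
        return np.min([np.r_[(np.roll(Q[::-1],k,0)-np.array(pts)).ravel()] for k in range(4)],axis=0,) if 0 else min([(np.roll(Q[::-1],k,0)-np.array(pts)).ravel() for k in range(4)],key=lambda r:(r**2).sum())
    r=least_squares(f,[.487,-.27,.2]);print(r.x[:2],np.degrees(r.x[2])%90,r.cost)
```

```text
top [ 0.48743471 -0.27059017  0.118     ] [0.02304934 0.02139181 0.02252706]
[np.float64(10.44780141582342), np.float64(9.725434457874513), np.float64(13.568450780316553), np.float64(11.17228857803667)]
[ 0.48743401 -0.27058938] 11.228477647219659 0.12084180677980183
side [ 0.48549543 -0.26893341  0.118     ] [0.02249276 0.01853628 0.0184822 ]
[np.float64(5.132334133019995), np.float64(7.257074070944469), np.float64(18.86980078455666), np.float64(17.982012873268584)]
[ 0.48550549 -0.26890719] 12.139481179758208 1.5536257141921361
```

>>> carry_out:
  steps:
    - {"translation": [0,1,15],"roll": 0,"hand": 36}
    - {"translation": [0,1,32],"roll": 0,"hand": 36}
    - {"translation": [0,1,44],"roll": 0,"hand": 36}
    - {"translation": [0,1,51],"roll": 0,"hand": 36}
    - {"translation": [0,1,52],"roll": 0,"hand": 36}
    - {"translation": [0,1,53],"roll": 0,"hand": 36}
    - {"translation": [0,1,53],"roll": 0,"hand": 36}

```text
t: 5.68
position: [0.4636, 0.0385, 0.0173]
tcp_rot: [180.0, 0.0, 90.0]
ft_force: [-0.5, -1.4, -0.4]
opening: 0.0408
```

```bash
python3 g.py 0.463 0.038 0.016 0
```

```text
t 5.675 pos [0.4636 0.0385 0.0173] rot [1.7997e+02 1.0000e-02 9.0000e+01] q [  4.8  18.3 -29.3  42.4  -0.   94.8] F [-0.5 -1.4 -0.4] op 40.8
d [-0.5 -0.6  1.3] roll 0.0 jaw 0.0
```

>>> carry_out:
  steps:
    - {"translation": [0,0,3],"roll": 0,"hand": 36}
    - {"translation": [0,0,3],"roll": 0,"hand": 40}
    - {"translation": [0,0,3],"roll": 0,"hand": 50}
    - {"translation": [0,0,3],"roll": 0,"hand": 60}
    - {"translation": [0,0,0],"roll": 0,"hand": 65}
    - {"translation": [0,0,-30],"roll": 0,"hand": 65}
    - {"translation": [0,0,-80],"roll": 0,"hand": 65}
    - {"translation": [0,0,-140],"roll": 0,"hand": 65}

```text
t: 6.68
position: [0.4626, 0.0385, 0.1581]
tcp_rot: [-179.9, 0.0, 90.0]
ft_force: [2.0, 0.2, 0.1]
opening: 0.065
```

```bash
python3 g.py 0.487 -0.27 0.16 11.4;python3 - <<'E'
from rig import arm
import cv2
d=arm.snapshot('side');cv2.imwrite("pics/s4.png",cv2.resize(d['img'][120:320,210:410,::-1],None,fx=3,fy=3,interpolation=2))
E
```

```text
t 6.675 pos [0.4626 0.0385 0.1581] rot [-1.799e+02  1.000e-02  9.000e+01] q [  4.8  10.  -16.6  63.5  -0.   94.8] F [2.  0.2 0.1] op 65.0
d [-308.5   24.4   -1.9] roll -0.199 jaw 0.0
```

View pics/s4.png

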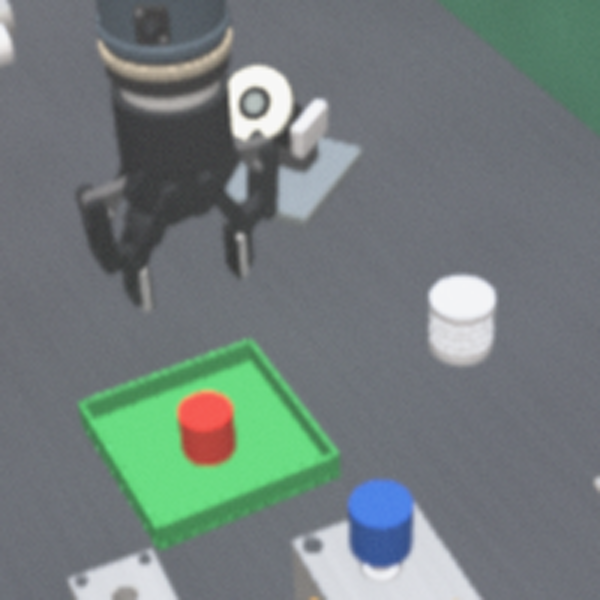

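The red cap stands upright in the tray at crop (207,428). Now back to the spool.

>>> carry_out:
  steps:
    - {"translation": [-308,24,-4],"roll": -0.2,"hand": 65}
    - {"translation": [-308,24,-4],"roll": -0.2,"hand": 65}
    - {"translation": [-308,24,-4],"roll": -0.2,"hand": 65}
    - {"translation": [-308,24,-4],"roll": -0.2,"hand": 65}
    - {"translation": [-308,24,-4],"roll": -0.2,"hand": 60}
    - {"translation": [-308,24,-4],"roll": -0.2,"hand": 60}
    - {"translation": [-308,24,-2],"roll": -0.2,"hand": 60}
    - {"translation": [-308,24,-2],"roll": -0.2,"hand": 60}

```text
t: 7.72
position: [0.4871, -0.2682, 0.1588]
tcp_rot: [-180.0, -0.0, 101.5]
ft_force: [-0.2, 0.4, 0.0]
opening: 0.06
```

```bash
python3 g.py 0.487 -0.27 0.082 11.4
```

```text
t 7.725 pos [ 0.4871 -0.2682  0.1588] rot [-1.7997e+02 -4.0000e-02  1.0153e+02] q [-28.8  18.6  -4.6  66.8   0.   49.6] F [-0.2  0.4  0. ] op 60.0
d [-1.8 -0.5 76.8] roll 0.0022 jaw 11.53
```

>>> carry_out:
  steps:
    - {"translation": [-2,0,25],"roll": 0,"hand": 55}
    - {"translation": [-2,0,50],"roll": 0,"hand": 45}
    - {"translation": [-2,0,70],"roll": 0,"hand": 38}
    - {"translation": [-2,0,77],"roll": 0,"hand": 36}
    - {"translation": [-2,0,77],"roll": 0,"hand": 34}
    - {"translation": [-2,0,77],"roll": 0,"hand": 34}

```text
t: 8.48
position: [0.4884, -0.2714, 0.0829]
tcp_rot: [179.9, 0.1, 101.5]
ft_force: [0.2, 0.4, -0.4]
opening: 0.0343
```

```bash
python3 - <<'E'
from rig import arm
import cv2
d=arm.snapshot('side');cv2.imwrite("pics/s5.png",cv2.resize(d['img'][290:370,310:410,::-1],None,fx=7,fy=7,interpolation=2))
E
python3 g.py 0.487 -0.27 0.082 11.4
```

```text
t 8.525 pos [ 0.4883 -0.2715  0.0829] rot [1.7994e+02 6.0000e-02 1.0148e+02] q [-29.1  21.9 -11.5  56.5  -0.   49.5] F [0.2 0.1 0.2] op 34.1
d [ 1.7 -1.   0.9] roll 0.0014 jaw 11.48
```

View pics/s5.png

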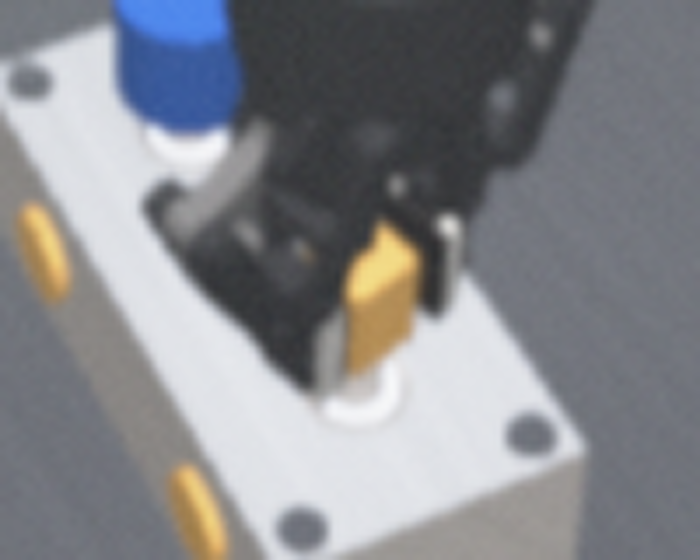

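The pads straddle the brass head (crop (383,320)). The gripper sits slightly too far in +x, so I'll shift about 1.5 mm and close.

>>> carry_out:
  steps:
    - {"translation": [1,-1.5,1],"roll": 0,"hand": 30}
    - {"translation": [1,-1.5,1],"roll": 0,"hand": 26}
    - {"translation": [1,-1.5,1],"roll": 0,"hand": 24}
    - {"translation": [1,-1.5,1],"roll": 0,"hand": 22}
    - {"translation": [1,-1.5,1],"roll": 0,"hand": 18}
    - {"translation": [1,-1.5,1],"roll": 0,"hand": 16}
    - {"translation": [1,-1.5,1],"roll": 0,"hand": 16}

```text
t: 9.4
position: [0.4866, -0.2708, 0.0812]
tcp_rot: [180.0, 0.0, 101.5]
ft_force: [2.8, 0.4, 2.0]
opening: 0.0211
```

```bash
python3 g.py 0.487 -0.27 0.082 11.4; python3 -c "
from rig import arm
print(arm.sense()['torque'])"
```

```text
t 9.4 pos [ 0.4866 -0.2708  0.0812] rot [1.7995e+02 2.0000e-02 1.0147e+02] q [-29.1  21.9 -11.9  56.2   0.   49.4] F [2.8 0.4 2. ] op 21.1
d [ 0.7  0.6 -0.8] roll 0.0012 jaw 11.47
[ 0.35239881 -0.74467442 -0.02409166]
```

>>> carry_out:
  steps:
    - {"translation": [0,0,-5],"roll": 0,"hand": 14}
    - {"translation": [0,0,-15],"roll": 0,"hand": 14}
    - {"translation": [0,0,-30],"roll": 0,"hand": 14}
    - {"translation": [0,0,-45],"roll": 0,"hand": 14}
    - {"translation": [0,0,-62],"roll": 0,"hand": 14}
    - {"translation": [0,0,-82],"roll": 0,"hand": 14}
    - {"translation": [0,0,-82],"roll": 0,"hand": 14}

```text
t: 10.28
position: [0.4865, -0.2712, 0.165]
tcp_rot: [179.9, 0.1, 101.5]
ft_force: [0.5, -0.1, -3.4]
opening: 0.0215
```

```bash
python3 - <<'E'
from rig import arm
import cv2
d=arm.snapshot('side');cv2.imwrite("pics/s6.png",cv2.resize(d['img'][240:390,280:430,::-1],None,fx=4,fy=4,interpolation=2))
E
python3 g.py 0.487 -0.27 0.16 -3.9
```

```text
t 10.325 pos [ 0.4861 -0.2709  0.1638] rot [1.7997e+02 5.0000e-02 1.0145e+02] q [-29.1  18.4  -4.2  67.4  -0.   49.4] F [ 0.6  1.  -3.6] op 20.9
d [0.7 1.1 3.8] roll 0.268 jaw 11.45
```

View pics/s6.png

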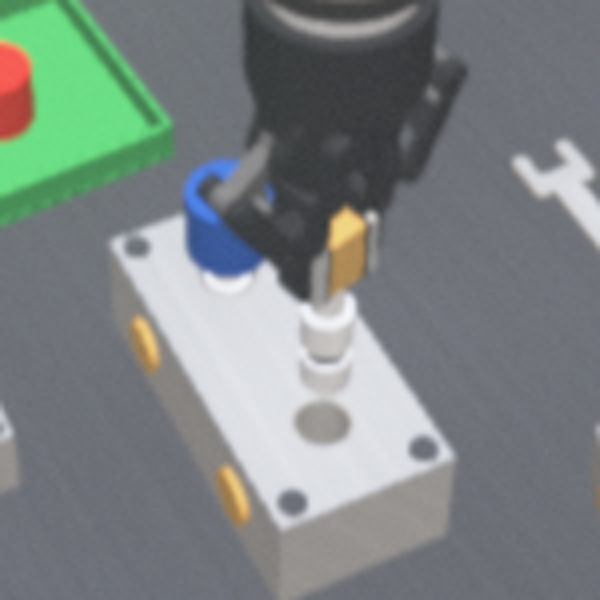

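The spool hangs clear above its bore (crop bore (323,423), spool lower end (325,385)).

The moves only shift the tool and roll it about its own vertical axis. To get the 45° tilt I'll pivot the spool about the jaw axis by levering its lowest land against the fixed block's -y top edge. Then I'll carry it tilted to the lens.

```bash
python3 g.py 0.4825 -0.3364 0.164 -3.9
```

```text
t 10.325 pos [ 0.4861 -0.2709  0.1638] rot [1.7997e+02 5.0000e-02 1.0145e+02] q [-29.1  18.4  -4.2  67.4  -0.   49.4] F [ 0.6  1.  -3.6] op 20.9
d [-63.5 -16.5  -0.2] roll 0.268 jaw 11.45
```

>>> carry_out:
  steps:
    - {"translation": [-25,-6,0],"roll": 0.1,"hand": 14}
    - {"translation": [-50,-13,0],"roll": 0.2,"hand": 14}
    - {"translation": [-63.5,-16.5,0],"roll": 0.268,"hand": 14}
    - {"translation": [-63.5,-16.5,0],"roll": 0.268,"hand": 14}
    - {"translation": [-63.5,-16.5,15],"roll": 0.268,"hand": 14}
    - {"translation": [-63.5,-16.5,30],"roll": 0.268,"hand": 14}
    - {"translation": [-63.5,-16.5,42],"roll": 0.268,"hand": 14}
    - {"translation": [-63.5,-16.5,42],"roll": 0.268,"hand": 14}

```text
t: 11.32
position: [0.4819, -0.3355, 0.1195]
tcp_rot: [-179.9, -0.1, 86.1]
ft_force: [0.0, 0.8, -3.3]
opening: 0.0213
```

```bash
python3 - <<'E'
from rig import arm
import cv2
d=arm.snapshot('side');cv2.imwrite("pics/s7.png",cv2.resize(d['img'][260:410,290:440,::-1],None,fx=4,fy=4,interpolation=2))
d=arm.snapshot('top');cv2.imwrite("pics/t7.png",cv2.resize(d['img'][220:320,370:490,::-1],None,fx=5,fy=5,interpolation=2))
E
python3 g.py 0.4825 -0.3364 0.1222 -3.9
```

```text
t 11.425 pos [ 0.4826 -0.3362  0.121 ] rot [-179.99    0.     86.12] q [-34.9  22.9  -3.8  63.3  -0.   59. ] F [ 0.   0.  -3.2] op 21.3
d [-0.3 -0.1 -1.2] roll 0.0004 jaw -3.88
```

View pics/s7.png

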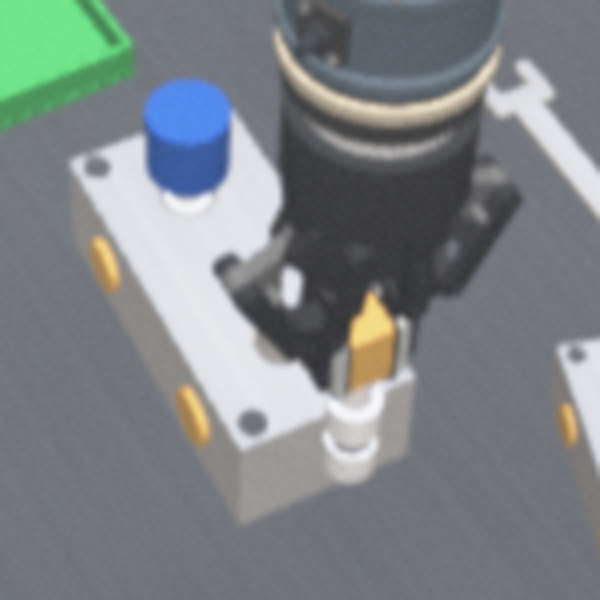

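View pics/t7.png

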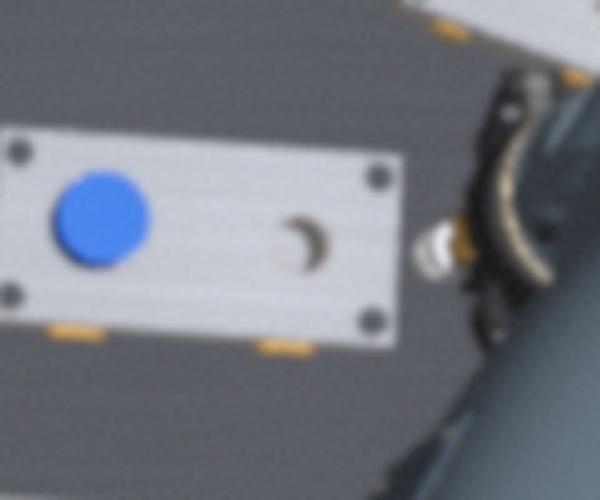

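The spool hangs just off the -y end of the block (side crop (350,440), lower end just below the top edge). I'll advance until contact.

>>> carry_out:
  steps:
    - {"translation": [3,0,-1],"roll": 0,"hand": 14}
    - {"translation": [7,0,-1],"roll": 0,"hand": 14}
    - {"translation": [7,0,-1],"roll": 0,"hand": 14}

```text
t: 11.8
position: [0.4832, -0.329, 0.1223]
tcp_rot: [180.0, 0.0, 86.1]
ft_force: [-0.4, -1.1, -3.4]
opening: 0.021
```

>>> carry_out:
  steps:
    - {"translation": [1,0,0],"roll": 0,"hand": 14}

```text
t: 11.92
position: [0.4832, -0.3283, 0.1222]
tcp_rot: [180.0, 0.0, 86.1]
ft_force: [0.6, -0.0, -2.7]
opening: 0.0213
```

>>> carry_out:
  steps:
    - {"translation": [1,0,0],"roll": 0,"hand": 14}

```text
t: 12.05
position: [0.4832, -0.3273, 0.122]
tcp_rot: [180.0, 0.0, 86.1]
ft_force: [-0.2, -1.2, -2.8]
opening: 0.0218
```

>>> carry_out:
  steps:
    - {"translation": [1,0,0],"roll": 0,"hand": 14}

```text
t: 12.18
position: [0.4832, -0.3269, 0.1221]
tcp_rot: [-180.0, 0.1, 86.1]
ft_force: [-0.3, -4.6, -3.9]
opening: 0.0215
```

>>> carry_out:
  steps:
    - {"translation": [1,0,0],"roll": 0,"hand": 14}

```text
t: 12.3
position: [0.4833, -0.3264, 0.1222]
tcp_rot: [180.0, 0.1, 86.1]
ft_force: [-1.7, -7.2, -4.1]
opening: 0.0213
```

>>> carry_out:
  steps:
    - {"translation": [1,0,0],"roll": 0,"hand": 14}

```text
t: 12.42
position: [0.4835, -0.3257, 0.1222]
tcp_rot: [180.0, 0.2, 86.1]
ft_force: [0.9, -3.6, -3.4]
opening: 0.0214
```

>>> carry_out:
  steps:
    - {"translation": [1,0,0],"roll": 0,"hand": 14}

```text
t: 12.55
position: [0.4836, -0.3248, 0.1223]
tcp_rot: [180.0, 0.2, 86.1]
ft_force: [0.6, -4.4, -2.7]
opening: 0.0215
```

Contact was felt at y ≈ -0.327, and the head starts to pivot at about 5–7 N. I'll follow the arc up to about 40°.

>>> carry_out:
  steps:
    - {"translation": [7.4,0,-0.9],"roll": 0,"hand": 14}
    - {"translation": [14.5,0,-0.8],"roll": 0,"hand": 14}
    - {"translation": [21.5,0,0],"roll": 0,"hand": 14}
    - {"translation": [28.5,0,1.3],"roll": 0,"hand": 14}
    - {"translation": [35.2,0,3.3],"roll": 0,"hand": 14}
    - {"translation": [41.8,0,5.8],"roll": 0,"hand": 14}
    - {"translation": [48.1,0,8.9],"roll": 0,"hand": 14}
    - {"translation": [51.8,0,11],"roll": 0,"hand": 14}

```text
t: 13.55
position: [0.4875, -0.2725, 0.1119]
tcp_rot: [179.9, 0.1, 86.1]
ft_force: [-1.0, -4.4, 4.3]
opening: 0.0211
```

```bash
python3 - <<'E'
from rig import arm
import cv2
d=arm.snapshot('side');cv2.imwrite("pics/s8.png",cv2.resize(d['img'][260:410,290:440,::-1],None,fx=4,fy=4,interpolation=2))
d=arm.snapshot('top');cv2.imwrite("pics/t8.png",cv2.resize(d['img'][220:320,370:490,::-1],None,fx=5,fy=5,interpolation=2))
E
python3 g.py 0.487 -0.267 0.1073 -3.9
```

```text
t 13.65 pos [ 0.4874 -0.272   0.1116] rot [1.7993e+02 8.0000e-02 8.6110e+01] q [-29.1  20.5  -9.1  60.3  -0.   64.8] F [-0.9 -4.8  2.7] op 21.1
d [ 5.  -0.8  4.2] roll 0.0001 jaw -3.89
```

View pics/s8.png

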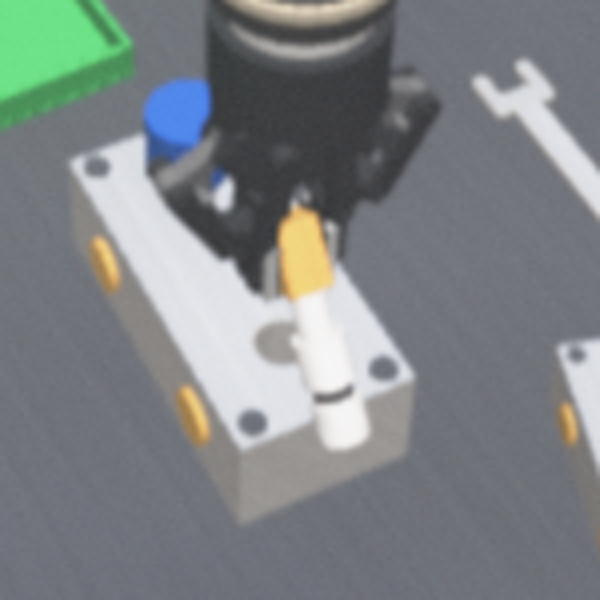

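View pics/t8.png

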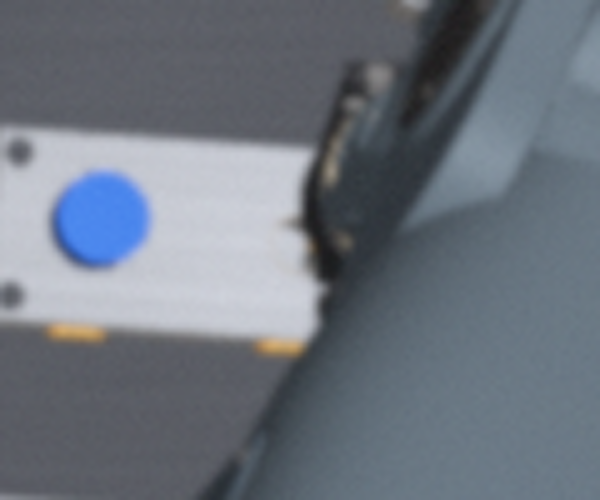

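The spool is now tilted about 40° and lies over the edge (side crop: head (303,260), lower end (345,440)). I'll add about 5.5° and lift off.

>>> carry_out:
  steps:
    - {"translation": [2,0,1.7],"roll": 0,"hand": 14}
    - {"translation": [4,0,3.5],"roll": 0,"hand": 14}
    - {"translation": [5.8,0,5.1],"roll": 0,"hand": 14}
    - {"translation": [5.8,0,5.1],"roll": 0,"hand": 14}
    - {"translation": [5.8,0,-5],"roll": 0,"hand": 14}
    - {"translation": [5.8,0,-30],"roll": 0,"hand": 14}
    - {"translation": [5.8,0,-70],"roll": 0,"hand": 14}
    - {"translation": [5.8,0,-110],"roll": 0,"hand": 14}

```text
t: 14.65
position: [0.4863, -0.2645, 0.2213]
tcp_rot: [-179.8, -0.2, 86.1]
ft_force: [1.5, 0.3, -4.4]
opening: 0.0217
```

```bash
python3 - <<'E'
from rig import arm
import cv2
d=arm.snapshot('side');cv2.imwrite("pics/s9f.png",d['img'][:,:,::-1]);cv2.imwrite("pics/s9.png",cv2.resize(d['img'][230:330,300:400,::-1],None,fx=6,fy=6,interpolation=2))
E
python3 g.py 0.487 -0.267 0.22 -3.9
```

```text
t 14.7 pos [ 0.4881 -0.2655  0.2269] rot [1.7977e+02 1.0000e-02 8.6120e+01] q [-28.6  16.6   2.6  75.8   0.1  65.3] F [ 0.9 -1.1  1.8] op 21.3
d [-1.6 -1.   6.9] roll 0.0004 jaw -3.88
```

View pics/s9.png

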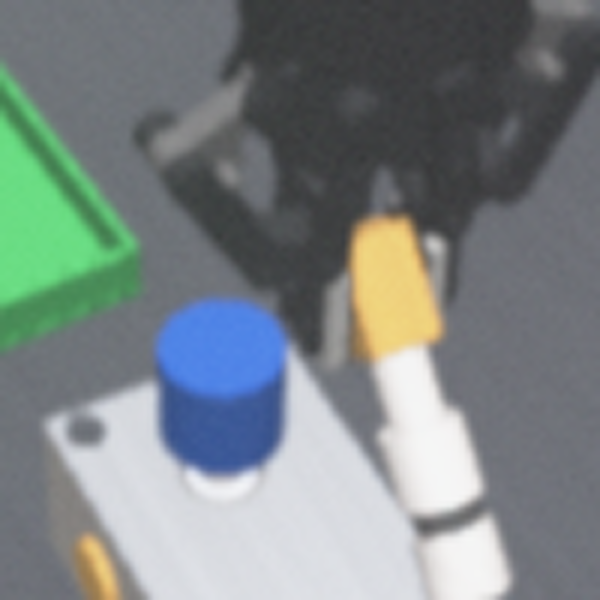

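The tilt is held (side crop: head (395,290), axis running to (475,590)). I'll carry it high to a stand-off point in front of the lens while turning the tool so the lower end faces the lens.

```bash
python3 g.py 0.511 0.202 0.2507
```

```text
t 14.7 pos [ 0.4881 -0.2655  0.2269] rot [1.7977e+02 1.0000e-02 8.6120e+01] q [-28.6  16.6   2.6  75.8   0.1  65.3] F [ 0.9 -1.1  1.8] op 21.3
d [467.9  -8.7 -24. ] roll 0.0 jaw -3.88
```

>>> carry_out:
  steps:
    - {"translation": [10,0,-20],"roll": -0.06,"hand": 14}
    - {"translation": [35,0,-24],"roll": -0.2,"hand": 14}
    - {"translation": [70,0,-24],"roll": -0.36,"hand": 14}
    - {"translation": [110,0,-24],"roll": -0.52,"hand": 14}
    - {"translation": [150,0,-24],"roll": -0.68,"hand": 14}
    - {"translation": [190,-4,-24],"roll": -0.84,"hand": 14}
    - {"translation": [230,-4,-24],"roll": -1.0,"hand": 14}
    - {"translation": [260,-4,-24],"roll": -1.1,"hand": 14}

```text
t: 15.7
position: [0.4997, -0.0039, 0.2443]
tcp_rot: [-180.0, -0.2, 149.4]
ft_force: [-0.5, -0.6, -3.6]
opening: 0.0211
```

```bash
python3 g.py 0.511 0.202 0.2507
```

```text
t 15.7 pos [ 0.4997 -0.0039  0.2443] rot [-179.99   -0.19  149.43] q [-0.5 11.1 -2.3 76.8  0.1 30.1] F [-0.5 -0.6 -3.6] op 21.1
d [ 95.  183.1  -6.1] roll 0.0 jaw 59.43
```

>>> carry_out:
  steps:
    - {"translation": [16,31,-4],"roll": -0.15,"hand": 14}
    - {"translation": [34,65,-5],"roll": -0.32,"hand": 14}
    - {"translation": [52,100,-6],"roll": -0.49,"hand": 14}
    - {"translation": [70,135,-6],"roll": -0.66,"hand": 14}
    - {"translation": [84,162,-6],"roll": -0.83,"hand": 14}
    - {"translation": [92,178,-6],"roll": -1.0,"hand": 14}
    - {"translation": [95,183,-6],"roll": -1.14,"hand": 14}
    - {"translation": [95,183,-6],"roll": -1.15,"hand": 14}

```text
t: 16.7
position: [0.5122, 0.2002, 0.2501]
tcp_rot: [179.9, -0.1, -144.9]
ft_force: [0.6, -0.4, -3.1]
opening: 0.0216
```

```bash
python3 - <<'E'
from rig import arm
import cv2
d=arm.snapshot('side');cv2.imwrite("pics/s10f.png",d['img'][:,:,::-1]);cv2.imwrite("pics/s10.png",cv2.resize(d['img'][90:210,230:350,::-1],None,fx=5,fy=5,interpolation=2))
d=arm.snapshot('top');cv2.imwrite("pics/t10f.png",d['img'][:,:,::-1]);cv2.imwrite("pics/t10.png",cv2.resize(d['img'][150:270,140:260,::-1],None,fx=5,fy=5,interpolation=2))
E
python3 g.py 0.546 0.227 0.2076
```

```text
t 16.8 pos [0.5127 0.1995 0.2505] rot [ 1.7995e+02 -1.0000e-01 -1.4513e+02] q [ 21.2  15.9   5.2  79.3   0.  -13.6] F [-0.4 -0.6 -3.2] op 20.9
d [-43.1   3.5  42.8] roll 0.0 jaw 124.87
```

View pics/s10.png

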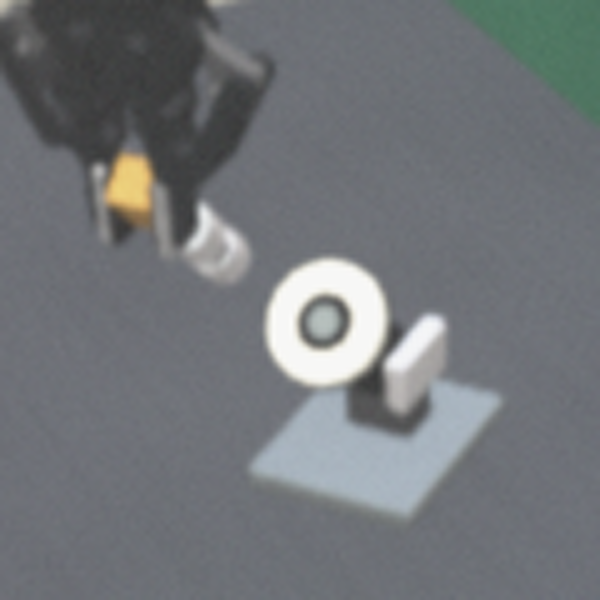

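View pics/t10.png

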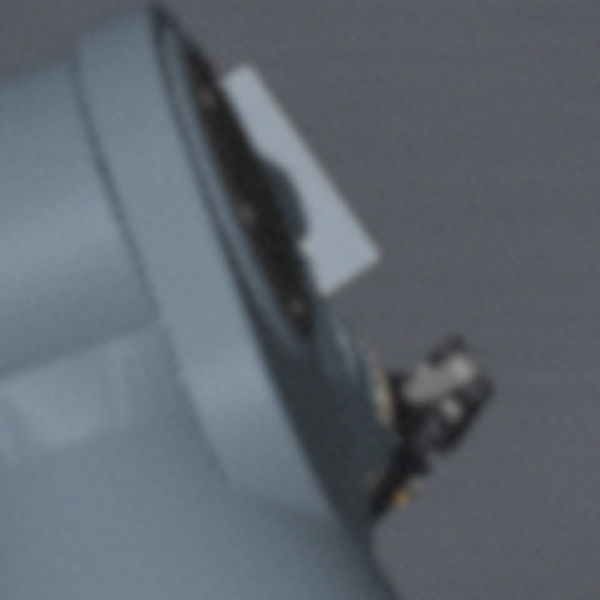

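The top view is blocked by the arm. In the side crop the head is at (130,185), the lower end at (230,255) and the lens at (325,320). I'll check the tilt by overlaying modelled outlines on s9 and s10.

```bash
cat > ov.py <<'E'
from h import *
from scipy.spatial.transform import Rotation as Ro
def frame(H,yaw,th):
    "spool axis dir (face->head) a ; lower end toward tool -x"
    y=np.radians(yaw); tx=np.array([np.cos(y),np.sin(y),0]); z=np.array([0,0,1.])
    a=np.sin(np.radians(th))*tx+np.cos(np.radians(th))*z
    j=np.array([np.sin(y),-np.cos(y),0]); k=np.cross(a,j); return a,j,k
def draw(img,n,H,yaw,th,x0,y0,s,col,du=(0,0)):
    a,j,k=frame(H,yaw,th); F=H-.089*a
    q=lambda P:np.round((proj(n,P)+du-[x0,y0]+.5)*s-.5).astype(int)
    t=np.linspace(0,2*np.pi,40)
    for zz in(0,.05):
        c=F+zz*a+.012*(np.cos(t)[:,None]*j+np.sin(t)[:,None]*k); cv2.polylines(img,[q(c)],True,col,1)
    for zz in(.072,.106):
        c=np.array([F+zz*a+.011*(u*j+v*k) for u,v in((1,1),(1,-1),(-1,-1),(-1,1))]); cv2.polylines(img,[q(c)],True,col,1)
    cv2.line(img,*map(tuple,q([F,F+.106*a]).tolist()),col,1)
def imdir(n,H,yaw,th):
    a,_,_=frame(H,yaw,th); p=proj(n,[H-.089*a,H+.017*a]); return p
E
python3 - <<'E'
from ov import *
for nm,T,yaw in(('s9',(.4875,-.2655,.2245),86.1),('s10',(.5125,.1998,.2503),215)):
    H=np.array(T)+[0,0,.0198]
    for th in(41,43,45,47,49):
        p=imdir('side',H,yaw,th); d=p[0]-p[1]; print(nm,th,np.round(p,1).tolist(),'len',round(np.hypot(*d),1),'ang',round(np.degrees(np.arctan2(d[0],d[1])),2))
for nm,T,yaw,x0,y0 in(('s9',(.4875,-.2655,.2245),86.1,300,230),('s10',(.5125,.1998,.2503),215,240,90)):
    im=cv2.imread(f'pics/{nm}f.png'); w=100 if nm=='s9' else 75
    c=cv2.resize(im[y0:y0+w,x0:x0+w],None,fx=8,fy=8,interpolation=2) if nm=='s10' else cv2.resize(im[y0:y0+w,x0:x0+w],None,fx=6,fy=6,interpolation=2)
    s=8 if nm=='s10' else 6
    draw(c,'side',np.array(T)+[0,0,.0198],yaw,45,x0,y0,s,(0,0,255))
    cv2.imwrite(f'pics/{nm}o.png',c)
E
```

```text
s9 41 [[378.7, 327.4], [360.1, 266.7]] len 63.5 ang 17.01
s9 43 [[379.4, 327.6], [360.0, 266.7]] len 63.9 ang 17.71
s9 45 [[380.2, 327.7], [359.8, 266.7]] len 64.3 ang 18.41
s9 47 [[380.9, 327.8], [359.7, 266.7]] len 64.7 ang 19.11
s9 49 [[381.6, 327.8], [359.6, 266.7]] len 64.9 ang 19.81
s10 41 [[275.1, 144.4], [256.1, 128.6]] len 24.7 ang 50.1
s10 43 [[275.5, 143.2], [256.1, 128.9]] len 24.1 ang 53.62
s10 45 [[275.9, 141.9], [256.0, 129.1]] len 23.6 ang 57.29
s10 47 [[276.2, 140.6], [255.9, 129.4]] len 23.2 ang 61.1
s10 49 [[276.6, 139.3], [255.8, 129.7]] len 22.9 ang 65.03
```

View pics/s9o.png

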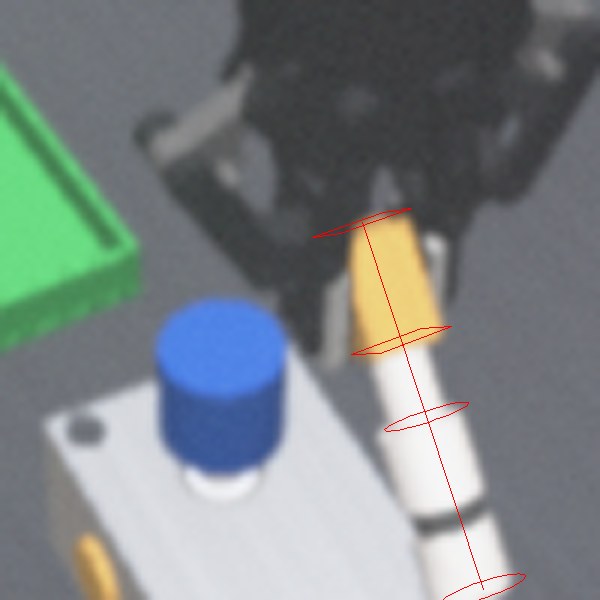

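View pics/s10o.png

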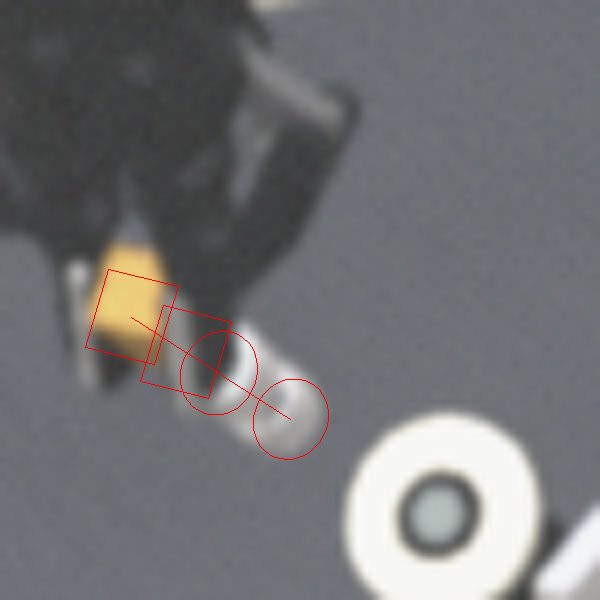

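Run:
```python
import cv2
im=cv2.imread('pics/s10f.png'); cv2.imwrite('pics/s10z.png',cv2.resize(im[115:155,242:292],None,fx=16,fy=16,interpolation=cv2.INTER_CUBIC))
im=cv2.imread('pics/s9f.png'); cv2.imwrite('pics/s9z.png',cv2.resize(im[260:335,350:400],None,fx=8,fy=8,interpolation=cv2.INTER_CUBIC))
```

```text
(no output)
```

View pics/s10z.png

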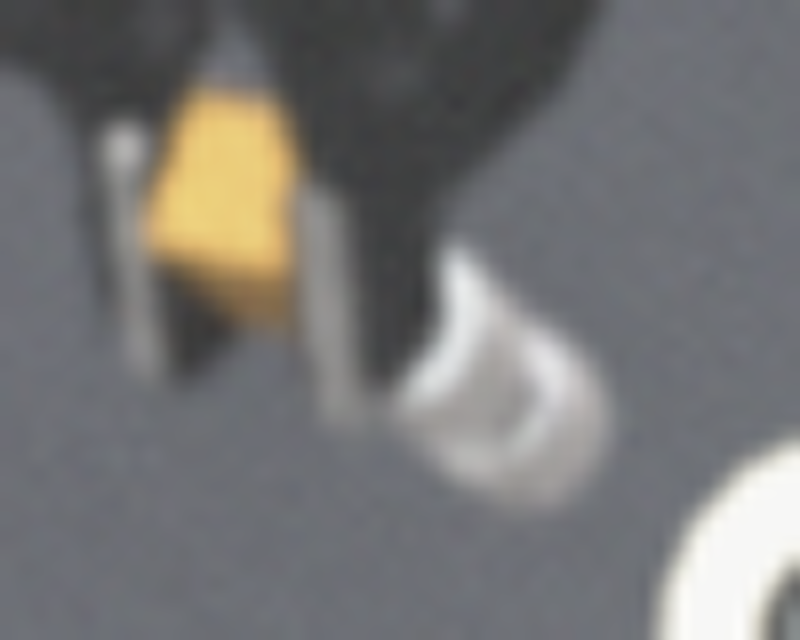

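View pics/s9z.png

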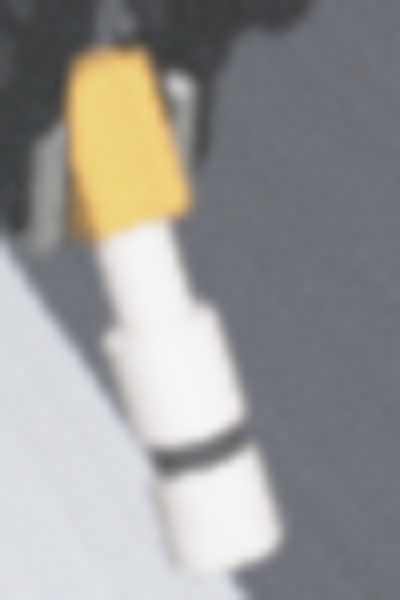

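Run:
```python
from ov import *
T=np.array((.5125,.1998,.2503)); H=T+[0,0,.0198]
o,_=ray('side',(0,0)); print('cam',o); v=(o-H)/np.linalg.norm(o-H)
a,j,k=frame(H,215,43); print('v.a',v@a,'v.j',v@j,'v.k',v@k,'k',k,'j',j)
im=cv2.imread('pics/s10f.png')
row=[]
for th,du in((45,(-.3,-1.8)),(42,(-.3,-1.8)),(39,(-.3,-1.8))):
    c=cv2.resize(im[115:155,242:292],None,fx=16,fy=16,interpolation=2)
    a,j,k=frame(H,215,th);F=H-.089*a
    q=lambda P:np.round((proj('side',P)+du-[242,115]+.5)*16-.5).astype(int)
    t=np.linspace(0,2*np.pi,60)
    for zz in(0,.05): cv2.polylines(c,[q(F+zz*a+.012*(np.cos(t)[:,None]*j+np.sin(t)[:,None]*k))],True,(0,0,255),1)
    for zz in(.072,.106): cv2.polylines(c,[q(np.array([F+zz*a+.011*(u*j+w*k) for u,w in((1,1),(1,-1),(-1,-1),(-1,1))]))],True,(0,0,255) if zz<.1 else (255,0,0),2)
    cv2.putText(c,str(th),(10,30),0,1,(255,255,255),2); row.append(cv2.resize(c,None,fx=.5,fy=.5))
cv2.imwrite('pics/fit10.png',np.vstack([np.hstack(row[:2]),np.hstack([row[2],row[2]*0])])[:600])
```

```text
cam [ 0.14117831 -0.77860881  0.88881407]
v.a 0.8576607087566203 v.j -0.4840630116591701 v.k 0.1734967129329715 k [-0.59908988 -0.41948725 -0.68199836] j [-0.57357644  0.81915204  0.        ]
```

View pics/fit10.png

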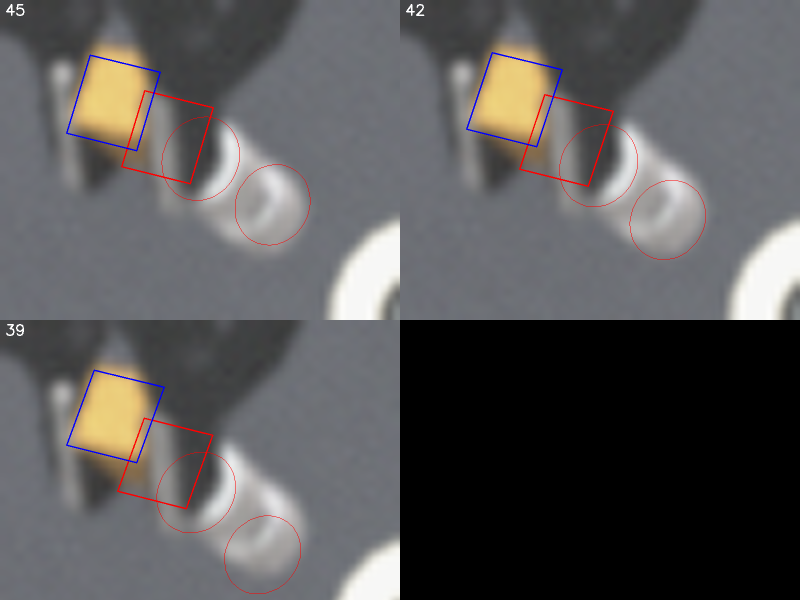

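The outline fit in this foreshortened view suggests a tilt of about 42°, which is imprecise. I'll roll the tool here so the side camera sees the tilt broadside, then measure it properly.

>>> carry_out:
  steps:
    - {"translation": [0,0,0],"roll": 0.16,"hand": 14}
    - {"translation": [0,0,0],"roll": 0.33,"hand": 14}
    - {"translation": [0,0,0],"roll": 0.5,"hand": 14}
    - {"translation": [0,0,0],"roll": 0.67,"hand": 14}
    - {"translation": [0,0,0],"roll": 0.84,"hand": 14}
    - {"translation": [0,0,0],"roll": 0.98,"hand": 14}
    - {"translation": [0,0,0],"roll": 0.98,"hand": 14}
    - {"translation": [0,0,0],"roll": 0.98,"hand": 14}

```text
t: 17.8
position: [0.5133, 0.1994, 0.2509]
tcp_rot: [-180.0, -0.0, 159.0]
ft_force: [-0.3, 0.0, -4.1]
opening: 0.0214
```

```bash
python3 g.py 0.511 0.202 0.2507;python3 - <<'E'
from rig import arm
from ov import *
d=arm.snapshot('side');im=d['img'][:,:,::-1].copy();cv2.imwrite("pics/s11f.png",im);s=arm.sense();print(s['position'],s['tcp_rot'])
H=s['position']+[0,0,.0198];yaw=s['tcp_rot'][2]
for th in(40,42,44,46,48):
    p=imdir('side',H,yaw,th);e=p[0]-p[1];print(th,np.round(p,1).tolist(),round(np.degrees(np.arctan2(e[0],e[1])),2))
x0,y0=int(p[1][0])-15,int(p[1][1])-25;print(x0,y0)
cv2.imwrite('pics/s11.png',cv2.resize(im[y0:y0+60,x0:x0+80],None,fx=10,fy=10,interpolation=2))
E
```

```text
t 17.8 pos [0.5133 0.1994 0.2509] rot [-1.7999e+02 -2.0000e-02  1.5896e+02] q [21.2 15.9  5.2 79.3  0.  42.3] F [-0.3  0.  -4.1] op 21.4
d [3.1 1.6 0.2] roll 0.0 jaw 68.96
[0.51331619 0.19944462 0.25095786] [-1.79992870e+02 -1.08415694e-02  1.58950871e+02]
40 [[287.8, 154.9], [254.1, 126.2]] 49.64
42 [[288.8, 154.0], [253.9, 126.4]] 51.62
44 [[289.7, 153.1], [253.8, 126.6]] 53.58
46 [[290.6, 152.2], [253.6, 126.8]] 55.52
48 [[291.5, 151.3], [253.4, 127.0]] 57.44
238 101
```

View pics/s11.png

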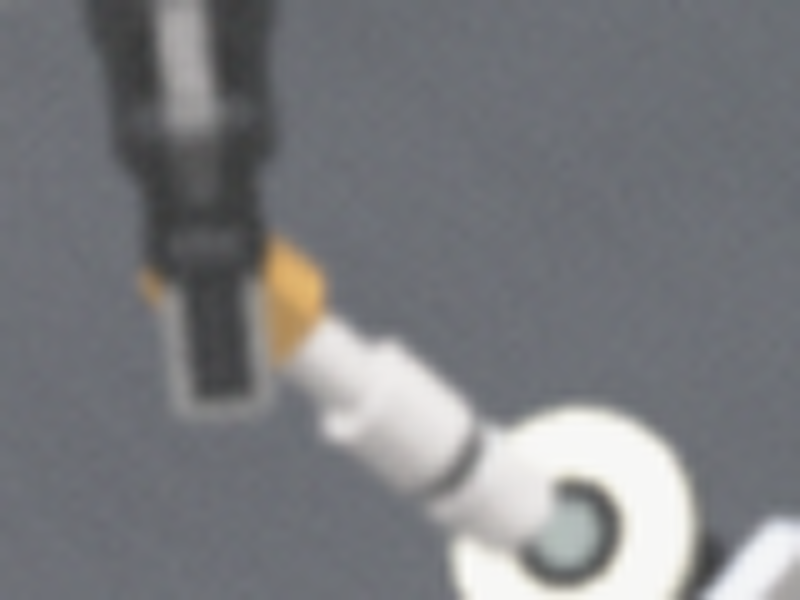

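The lower end overlaps the white ring, so I'll raise it a little for a plain background.

>>> carry_out:
  steps:
    - {"translation": [0,0,-30],"roll": 0,"hand": 14}
    - {"translation": [0,0,-60],"roll": 0,"hand": 14}
    - {"translation": [0,0,-60],"roll": 0,"hand": 14}
    - {"translation": [0,0,-60],"roll": 0,"hand": 14}

```text
t: 18.35
position: [0.5132, 0.1996, 0.3099]
tcp_rot: [-180.0, -0.0, 158.9]
ft_force: [0.8, 0.1, -4.8]
opening: 0.0213
```

Run:
```python
from rig import arm
from ov import *
d=arm.snapshot('side');im=d['img'][:,:,::-1].copy();cv2.imwrite("pics/s12f.png",im);s=arm.sense();print(s['t'],s['position'],s['tcp_rot'])
H=s['position']+[0,0,.0198];yaw=s['tcp_rot'][2]
for th in(40,42,44,46,48):
    p=imdir('side',H,yaw,th);e=p[0]-p[1];print(th,np.round(p,1).tolist(),round(np.degrees(np.arctan2(e[0],e[1])),2))
x0,y0=int(p[1][0])-10,int(p[1][1])-15;print(x0,y0)
cv2.imwrite('pics/s12.png',cv2.resize(im[y0:y0+50,x0:x0+60],None,fx=12,fy=12,interpolation=2))
```

```text
18.4 [0.51293866 0.19949588 0.30958565] [-1.79921728e+02 -8.28440948e-02  1.58893467e+02]
40 [[285.9, 132.5], [251.0, 101.6]] 48.58
42 [[286.9, 131.6], [250.8, 101.8]] 50.54
44 [[287.9, 130.6], [250.6, 102.0]] 52.5
46 [[288.8, 129.7], [250.4, 102.2]] 54.44
48 [[289.7, 128.7], [250.2, 102.4]] 56.36
240 87
```

View pics/s12.png

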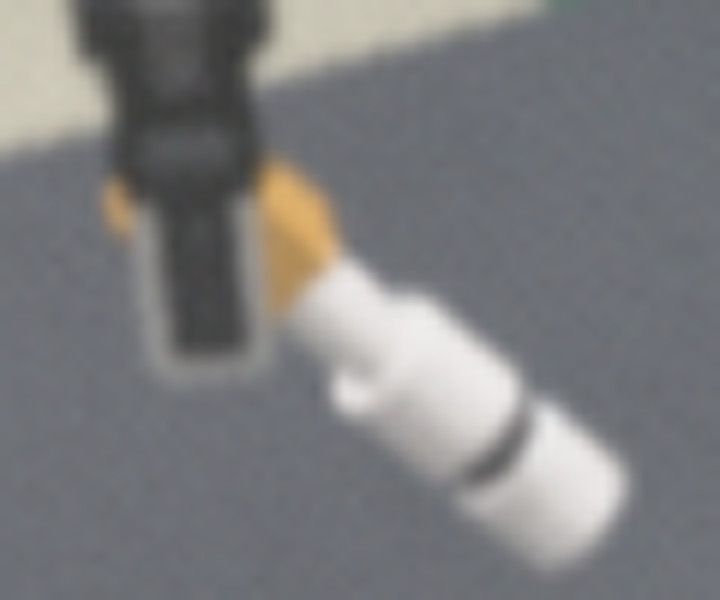

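Run:
```python
from ov import *
im=cv2.imread('pics/s12f.png');s=12
c=cv2.resize(im[87:137,240:300],None,fx=s,fy=s,interpolation=2).astype(int)
g=c.min(2)
# edge profile: sample perpendiculars to approx axis in the spool part, threshold crossing at 160
A0=np.array([330.,300.]);
def run(ang,verbose=False):
    d=np.array([np.sin(np.radians(ang)),np.cos(np.radians(ang))]);n=np.array([d[1],-d[0]])
    out=[]
    for L in np.arange(0,330,6):
        b=A0+d*L; w=np.arange(-130,131)
        P=(b+w[:,None]*n).round().astype(int)
        ok=(P[:,0]>=0)&(P[:,0]<720)&(P[:,1]>=0)&(P[:,1]<600)
        v=np.where(ok,g[P[:,1].clip(0,599),P[:,0].clip(0,719)],0)
        m=np.where(v>158)[0]
        if len(m)>20: out.append((L,w[m[0]],w[m[-1]]))
    return np.array(out),d,n
o,d,n=run(51)
print(o.tolist())
```

```text
[[0, -37, 46], [6, -38, 46], [12, -39, 46], [18, -38, 46], [24, -37, 45], [30, -39, 44], [36, -40, 45], [42, -43, 46], [48, -55, 49], [54, -65, 54], [60, -73, 59], [66, -77, 61], [72, -78, 64], [78, -79, 66], [84, -78, 66], [90, -76, 65], [96, -73, 66], [102, -67, 65], [108, -63, 64], [114, -60, 65], [120, -59, 64], [126, -60, 64], [132, -62, 65], [138, -61, 63], [144, -60, 64], [150, -58, 65], [156, -58, 65], [162, -59, 64], [168, -58, 64], [174, -58, 65], [180, -58, 64], [186, -58, 63], [192, -56, 60], [198, -47, 58], [204, -37, 53], [210, -24, 49], [216, -4, 44], [228, 34, 56], [234, -67, 58], [240, -71, 61], [246, -72, 60], [252, -70, 60], [258, -69, 60], [264, -66, 58], [270, -63, 59], [276, -61, 59], [282, -61, 59], [288, -60, 58], [294, -61, 58], [300, -62, 58], [306, -62, 58], [312, -61, 57], [318, -62, 57], [324, -65, 56]]
```

Broadside measurement: the axis is at about 49.8° in the image, so the tilt is about 41°. The head also sits about 4 mm off the pad centre, toward the lens side. I'll go back to the block edge and lever it about 4° further.

```bash
python3 g.py 0.4878 -0.2655 0.20
```

```text
t 18.4 pos [0.5129 0.1995 0.3096] rot [-1.7992e+02 -8.0000e-02  1.5889e+02] q [21.3 15.6 13.3 87.8 -0.  42.4] F [-0.6  0.1 -4.1] op 21.2
d [-144.2 -442.7  110. ] roll 0.0 jaw 68.89
```

>>> carry_out:
  steps:
    - {"translation": [-10,-30,8],"roll": 0.1,"hand": 14}
    - {"translation": [-27,-83,25],"roll": 0.26,"hand": 14}
    - {"translation": [-44,-136,40],"roll": 0.42,"hand": 14}
    - {"translation": [-61,-190,55],"roll": 0.58,"hand": 14}
    - {"translation": [-79,-243,70],"roll": 0.74,"hand": 14}
    - {"translation": [-96,-296,85],"roll": 0.9,"hand": 14}
    - {"translation": [-113,-349,90],"roll": 1.06,"hand": 14}
    - {"translation": [-128,-395,100],"roll": 1.2,"hand": 14}

```text
t: 19.4
position: [0.4895, -0.2167, 0.2097]
tcp_rot: [-179.9, -0.0, 89.8]
ft_force: [-0.0, 0.2, -3.2]
opening: 0.0216
```

```bash
python3 g.py 0.4878 -0.2655 0.14 -3.9
```

```text
t 19.4 pos [ 0.4895 -0.2167  0.2097] rot [-1.7994e+02 -2.0000e-02  8.9810e+01] q [-23.9  15.2  -1.9  73.   -0.   66.3] F [-0.   0.2 -3.2] op 21.6
d [-48.8  -1.4  69.7] roll 0.0648 jaw -0.19
```

>>> carry_out:
  steps:
    - {"translation": [-25,-1,10],"roll": 0.04,"hand": 14}
    - {"translation": [-42,-1.5,25],"roll": 0.065,"hand": 14}
    - {"translation": [-48.8,-1.5,45],"roll": 0.065,"hand": 14}
    - {"translation": [-48.8,-1.5,62],"roll": 0.065,"hand": 14}
    - {"translation": [-48.8,-1.5,70],"roll": 0.065,"hand": 14}
    - {"translation": [-48.8,-1.5,70],"roll": 0.065,"hand": 14}

```text
t: 20.15
position: [0.4886, -0.2631, 0.1402]
tcp_rot: [-179.9, -0.0, 86.4]
ft_force: [0.3, -0.0, -3.4]
opening: 0.0213
```

```bash
python3 g.py 0.4881 -0.2616 0.1037 -3.9
```

```text
t 20.15 pos [ 0.4886 -0.2631  0.1402] rot [-1.7992e+02 -3.0000e-02  8.6440e+01] q [-28.3  19.2  -6.6  64.3  -0.   65.3] F [ 0.3 -0.  -3.4] op 21.3
d [ 1.4 -0.6 36.5] roll 0.0059 jaw -3.56
```

>>> carry_out:
  steps:
    - {"translation": [-1,-0.5,12],"roll": 0.005,"hand": 14}
    - {"translation": [-2,-0.5,26],"roll": 0.005,"hand": 14}
    - {"translation": [-2,-0.5,32],"roll": 0.005,"hand": 14}
    - {"translation": [-1,-0.5,34],"roll": 0.005,"hand": 14}
    - {"translation": [0.5,-0.5,35.5],"roll": 0.005,"hand": 14}
    - {"translation": [1.5,-0.5,36.5],"roll": 0.005,"hand": 14}
    - {"translation": [1.5,-0.5,36.5],"roll": 0.005,"hand": 14}

```text
t: 21.02
position: [0.4888, -0.2636, 0.1054]
tcp_rot: [180.0, 0.2, 86.1]
ft_force: [-2.6, -6.4, 1.3]
opening: 0.0217
```

```bash
python3 g.py 0.4881 -0.2616 0.1037 -3.9
python3 - <<'E'
from rig import arm
import cv2
d=arm.snapshot('side');cv2.imwrite("pics/s13.png",cv2.resize(d['img'][280:380,310:410,::-1],None,fx=6,fy=6,interpolation=2))
E
```

```text
t 21.025 pos [ 0.4888 -0.2636  0.1054] rot [179.95   0.18  86.06] q [-28.3  20.5 -10.1  59.3  -0.1  65.7] F [-2.6 -6.4  1.3] op 21.7
d [ 1.9 -0.8  1.6] roll -0.0008 jaw -3.94
```

View pics/s13.png

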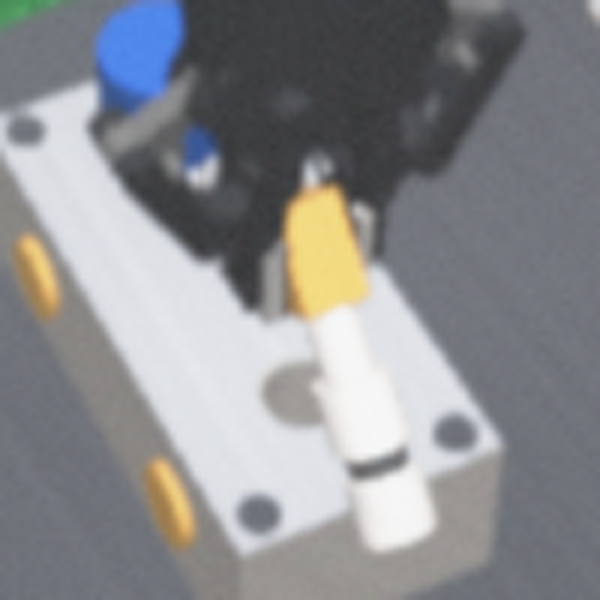

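>>> carry_out:
  steps:
    - {"translation": [1,-0.5,0.8],"roll": 0,"hand": 14}
    - {"translation": [2,-0.5,1.6],"roll": 0,"hand": 14}
    - {"translation": [2,-0.5,1.6],"roll": 0,"hand": 14}
    - {"translation": [2,-0.5,1.6],"roll": 0,"hand": 14}

```text
t: 21.58
position: [0.4887, -0.2617, 0.104]
tcp_rot: [179.9, 0.2, 86.1]
ft_force: [-1.9, -5.6, 1.2]
opening: 0.0216
```

>>> carry_out:
  steps:
    - {"translation": [0,0,-10],"roll": 0,"hand": 14}
    - {"translation": [0,0,-40],"roll": -0.1,"hand": 14}
    - {"translation": [0,0,-70],"roll": -0.27,"hand": 14}
    - {"translation": [0,0,-100],"roll": -0.44,"hand": 14}
    - {"translation": [0,0,-120],"roll": -0.61,"hand": 14}
    - {"translation": [0,0,-130],"roll": -0.78,"hand": 14}
    - {"translation": [0,0,-130],"roll": -0.95,"hand": 14}
    - {"translation": [0,0,-130],"roll": -1.12,"hand": 14}

```text
t: 22.58
position: [0.4883, -0.2597, 0.2336]
tcp_rot: [180.0, 0.0, 150.6]
ft_force: [-0.1, 0.9, -4.1]
opening: 0.0212
```

```bash
cat > tilt.py <<'E'
import sys
from rig import arm
from ov import *
n=sys.argv[1]
d=arm.snapshot('side');im=d['img'][:,:,::-1].copy();cv2.imwrite(f"pics/{n}f.png",im);s=arm.sense();print(s['t'],s['position'],s['tcp_rot'])
H=s['position']+[0,0,.0198];yaw=s['tcp_rot'][2]
for th in(40,42,44,46,48):
    p=imdir('side',H,yaw,th);e=p[0]-p[1];print(th,np.round(p,1).tolist(),round(np.degrees(np.arctan2(e[0],e[1])),2))
x0,y0=int(p[1][0])-15,int(p[1][1])-20;print(x0,y0)
cv2.imwrite(f'pics/{n}.png',cv2.resize(im[y0:y0+75,x0:x0+80],None,fx=8,fy=8,interpolation=2))
E
python3 tilt.py s14
```

```text
22.625 [ 0.48824688 -0.25967578  0.23343515] [1.79960011e+02 8.39470844e-03 1.51079458e+02]
40 [[393.8, 297.4], [355.2, 264.8]] 49.78
42 [[395.3, 296.6], [355.0, 265.0]] 51.87
44 [[396.7, 295.8], [354.7, 265.2]] 53.9
46 [[398.0, 294.9], [354.4, 265.3]] 55.89
48 [[399.4, 294.0], [354.2, 265.5]] 57.82
339 245
```

View pics/s14.png

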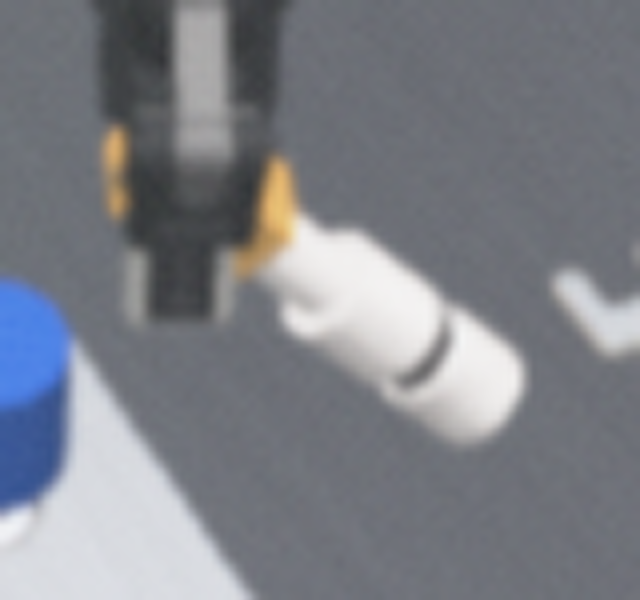

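```bash
cat > edge.py <<'E'
from ov import *
def edges(fn,p,L0,L1,half,ang,thr=150):
    "p: start pixel on axis; returns axis angle via land mid-line"
    g=cv2.imread(fn).min(2).astype(np.float32)
    d=np.array([np.sin(np.radians(ang)),np.cos(np.radians(ang))]);n=np.array([d[1],-d[0]])
    r=[]
    for L in np.arange(L0,L1,.5):
        w=np.arange(-half,half+.01,.1);P=np.array(p)+d*L+w[:,None]*n
        v=cv2.remap(g,P[:,0].astype(np.float32)[None],P[:,1].astype(np.float32)[None],cv2.INTER_LINEAR)[0]
        m=np.where(v>thr)[0]
        if len(m)>10:r.append((L,w[m[0]],w[m[-1]]))
    return np.array(r)
E
python3 - <<'E'
from edge import *
# s14 crop origin 339,245 scale 8; axis approx start (320,255)
p=cr(310,250,339,245,8)
r=edges('pics/s14f.png',p,0,27,13,54)
for L,a,b in r: print(L,round(a,1),round(b,1),'mid',round((a+b)/2,2),'w',round(b-a,1))
E
```

```text
0.0 -6.8 3.5 mid -1.65 w 10.3
0.5 -7.2 3.7 mid -1.75 w 10.9
1.0 -7.9 4.1 mid -1.9 w 12.0
1.5 -8.7 4.5 mid -2.1 w 13.2
2.0 -9.2 4.9 mid -2.15 w 14.1
2.5 -9.5 5.2 mid -2.15 w 14.7
3.0 -9.7 5.5 mid -2.1 w 15.2
3.5 -9.8 5.7 mid -2.05 w 15.5
4.0 -9.9 5.8 mid -2.05 w 15.7
4.5 -9.9 5.9 mid -2.0 w 15.8
5.0 -9.9 5.8 mid -2.05 w 15.7
5.5 -9.7 5.8 mid -1.95 w 15.5
6.0 -9.6 5.8 mid -1.9 w 15.4
6.5 -9.5 5.8 mid -1.85 w 15.3
7.0 -9.3 5.8 mid -1.75 w 15.1
7.5 -9.0 5.8 mid -1.6 w 14.8
8.0 -8.8 5.8 mid -1.5 w 14.6
8.5 -8.7 5.7 mid -1.5 w 14.4
9.0 -8.7 5.7 mid -1.5 w 14.4
9.5 -8.7 5.7 mid -1.5 w 14.4
10.0 -8.7 5.7 mid -1.5 w 14.4
10.5 -8.8 5.7 mid -1.55 w 14.5
11.0 -8.8 5.7 mid -1.55 w 14.5
11.5 -8.8 5.7 mid -1.55 w 14.5
12.0 -8.8 5.7 mid -1.55 w 14.5
12.5 -8.7 5.7 mid -1.5 w 14.4
13.0 -8.7 5.7 mid -1.5 w 14.4
13.5 -8.7 5.7 mid -1.5 w 14.4
14.0 -8.8 5.6 mid -1.6 w 14.4
14.5 -8.7 5.6 mid -1.55 w 14.3
15.0 -8.7 5.5 mid -1.6 w 14.2
15.5 -8.7 5.5 mid -1.6 w 14.2
16.0 -8.7 5.4 mid -1.65 w 14.1
16.5 -8.7 5.2 mid -1.75 w 13.9
17.0 -8.9 5.1 mid -1.9 w 14.0
17.5 -9.0 5.0 mid -2.0 w 14.0
18.0 -9.3 5.0 mid -2.15 w 14.3
18.5 -9.4 5.2 mid -2.1 w 14.6
19.0 -9.5 5.4 mid -2.05 w 14.9
19.5 -9.4 5.4 mid -2.0 w 14.8
20.0 -9.4 5.5 mid -1.95 w 14.9
20.5 -9.2 5.5 mid -1.85 w 14.7
21.0 -9.1 5.5 mid -1.8 w 14.6
21.5 -9.0 5.4 mid -1.8 w 14.4
22.0 -8.9 5.5 mid -1.7 w 14.4
22.5 -8.8 5.5 mid -1.65 w 14.3
23.0 -8.7 5.5 mid -1.6 w 14.2
23.5 -8.6 5.5 mid -1.55 w 14.1
24.0 -8.7 5.4 mid -1.65 w 14.1
24.5 -8.8 5.4 mid -1.7 w 14.2
25.0 -8.7 5.4 mid -1.65 w 14.1
25.5 -8.8 5.4 mid -1.7 w 14.2
26.0 -8.8 5.4 mid -1.7 w 14.2
26.5 -8.8 5.3 mid -1.75 w 14.1
```

Tilt is now about 43.4°. One more small push of about 1.5° will bring it near 45°.

>>> carry_out:
  steps:
    - {"translation": [0,0,5],"roll": 0.16,"hand": 14}
    - {"translation": [0,0,20],"roll": 0.33,"hand": 14}
    - {"translation": [0,0,40],"roll": 0.5,"hand": 14}
    - {"translation": [0,0,60],"roll": 0.67,"hand": 14}
    - {"translation": [0,0,80],"roll": 0.84,"hand": 14}
    - {"translation": [0,0,95],"roll": 1.01,"hand": 14}
    - {"translation": [0,0,105],"roll": 1.12,"hand": 14}
    - {"translation": [0,0,115],"roll": 1.12,"hand": 14}

```text
t: 23.62
position: [0.4884, -0.2599, 0.1177]
tcp_rot: [180.0, -0.0, 86.0]
ft_force: [0.4, -1.3, -2.9]
opening: 0.0209
```

```bash
python3 g.py 0.4888 -0.2601 0.1025 -3.9
```

```text
t 23.625 pos [ 0.4884 -0.2599  0.1177] rot [ 1.7998e+02 -2.0000e-02  8.6040e+01] q [-28.   19.9  -9.1  61.    0.   65.9] F [ 0.4 -1.3 -2.9] op 20.9
d [-0.2  0.4 15.2] roll -0.0011 jaw -3.96
```

>>> carry_out:
  steps:
    - {"translation": [0,0,8],"roll": 0,"hand": 14}
    - {"translation": [0,0,14],"roll": 0,"hand": 14}
    - {"translation": [0.8,0,15.5],"roll": 0,"hand": 14}
    - {"translation": [1.7,0,16.3],"roll": 0,"hand": 14}
    - {"translation": [1.7,0,16.3],"roll": 0,"hand": 14}
    - {"translation": [1.7,0,16.3],"roll": 0,"hand": 14}

```text
t: 24.38
position: [0.489, -0.2602, 0.1024]
tcp_rot: [179.9, 0.2, 86.1]
ft_force: [-0.8, -7.2, -1.0]
opening: 0.0213
```

>>> carry_out:
  steps:
    - {"translation": [0,0,-10],"roll": 0,"hand": 14}
    - {"translation": [0,0,-40],"roll": -0.1,"hand": 14}
    - {"translation": [0,0,-70],"roll": -0.27,"hand": 14}
    - {"translation": [0,0,-100],"roll": -0.44,"hand": 14}
    - {"translation": [0,0,-120],"roll": -0.61,"hand": 14}
    - {"translation": [0,0,-132],"roll": -0.78,"hand": 14}
    - {"translation": [0,0,-132],"roll": -0.95,"hand": 14}
    - {"translation": [0,0,-132],"roll": -1.12,"hand": 14}

```text
t: 25.38
position: [0.4883, -0.2581, 0.2341]
tcp_rot: [180.0, 0.0, 150.6]
ft_force: [0.1, 0.5, -3.8]
opening: 0.0212
```

```bash
python3 tilt.py s15
python3 - <<'E'
from edge import *
p=cr(310,250,339,245,8)
for n in('s14f','s15f'):
    r=edges(f'pics/{n}.png',p,0,27,13,54)
    m=(r[:,0]>9)&(r[:,0]<15)|(r[:,0]>22.9)&(r[:,0]<26.6)
    for k in range(1,3): pass
    f=np.polyfit(r[m,0],(r[m,1]+r[m,2])/2,1);print(n,54+np.degrees(np.arctan(f[0])))
E
```

```text
25.425 [ 0.48825363 -0.25803954  0.23396219] [ 1.79966878e+02 -8.34863094e-03  1.51094223e+02]
40 [[393.3, 296.6], [354.7, 264.0]] 49.77
42 [[394.7, 295.8], [354.4, 264.1]] 51.85
44 [[396.1, 294.9], [354.2, 264.3]] 53.89
46 [[397.5, 294.1], [353.9, 264.5]] 55.87
48 [[398.8, 293.1], [353.7, 264.7]] 57.8
338 244
s14f 53.39389407566632
s15f 54.967387954418626
```

View pics/s15.png

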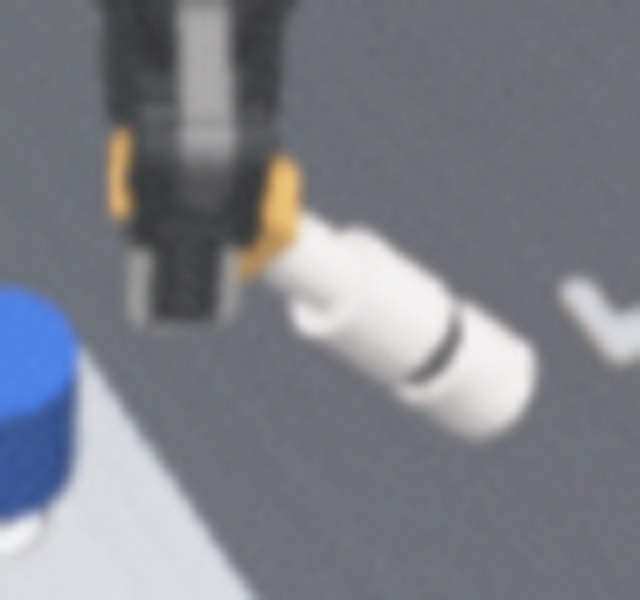

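Run:
```python
from ov import *
H=np.array([.48825,-.258,.2338+.0198]);y=151.0
a,j,k=frame(H,y,45);F=H-.089*a
tx=np.array([np.cos(np.radians(y)),np.sin(np.radians(y)),0])
q=lambda P:proj('side',P)[0]
for nm,v in(('y+1',(0,.001,0)),('x+1',(.001,0,0)),('z+1',(0,0,.001)),('-tx1',-tx*.001)):print(nm,q(F+v)-q(F))
P=np.array([.4854,-.315,.062]);print('edge',q(P+[0,.001,0])-q(P))
L=np.array([.638,.29,.115]);print('lens pred',q(L),'obs ring',cr(202,195,270,130,8),'lens',cr(199,196,270,130,8)); 
for nm,v in(('y+1',(0,.001,0)),('x+1',(.001,0,0)),('z+1',(0,0,.001))):print(nm,q(L+v)-q(L))
```

```text
y+1 [-0.33415621 -0.3753206 ]
x+1 [ 0.47995994 -0.21841324]
z+1 [ 0.04183524 -0.38978987]
-tx1 [ 0.58206178 -0.00901302]
edge [-0.30175579 -0.40174614]
lens pred [295.65241237 155.04018808] obs ring [294.8125 153.9375] lens [294.4375 154.0625]
y+1 [-0.17645547 -0.18608066]
x+1 [ 0.34624086 -0.11177513]
z+1 [-0.02144659 -0.3290335 ]
```

```bash
python3 - <<'E'
from ov import *
for nm,T,y,tip,end,th in(('s12',(.5129,.1995,.3096),158.9,cr(205,376,240,87,12),cr(590,518,240,87,12),41.2),('s15',(.48825,-.258,.2339),151.05,cr(185,322,338,244,8),cr(488,383,338,244,8),45.1)):
    T=np.array(T);a,j,k=frame(T,y,th)
    for t in(.011,.016,.021): print(nm,t,[np.round(tip-proj('side',T+sg*j*t)[0],2) for sg in(-1,1)])
    F=T+[0,0,.0198]-.089*a
    print(' end diff',end-proj('side',F)[0])
E
python3 - <<'E'
import cv2
im=cv2.imread('pics/s15f.png');cv2.imwrite('pics/s15z.png',cv2.resize(im[255:305,345:410],None,fx=12,fy=12,interpolation=2))
E
```

```text
s12 0.011 [array([-1.4 ,  0.14]), array([-0.87,  5.24])]
s12 0.016 [array([-1.52, -1.04]), array([-0.75,  6.38])]
s12 0.021 [array([-1.65, -2.23]), array([-0.63,  7.52])]
 end diff [ 2.19089764 -2.22201552]
s15 0.011 [array([-0.57,  1.18]), array([ 0.15, 10.74])]
s15 0.016 [array([-0.74, -1.04]), array([ 0.31, 12.87])]
s15 0.021 [array([-0.91, -3.28]), array([ 0.47, 14.98])]
 end diff [ 1.68176946 -3.04710368]
```

View pics/s15z.png

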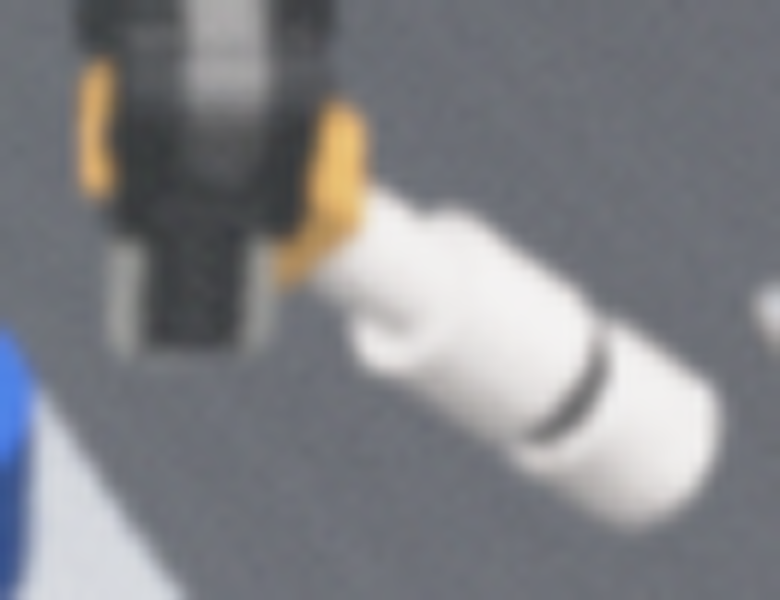

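Tilt now measures 45.1°. Heading to the stand-off point in front of the lens.

```bash
python3 g.py 0.5186 0.2055 0.2334
```

```text
t 25.425 pos [ 0.4883 -0.258   0.234 ] rot [ 1.7997e+02 -1.0000e-02  1.5109e+02] q [-27.9  16.3   3.3  77.    0.    1. ] F [-0.3 -0.  -3.5] op 21.2
d [197.5 420.5   0.8] roll 0.0 jaw 61.09
```

>>> carry_out:
  steps:
    - {"translation": [10,20,-10],"roll": -0.06,"hand": 14}
    - {"translation": [30,63,-20],"roll": -0.18,"hand": 14}
    - {"translation": [55,116,-20],"roll": -0.32,"hand": 14}
    - {"translation": [80,170,-20],"roll": -0.46,"hand": 14}
    - {"translation": [105,223,-20],"roll": -0.6,"hand": 14}
    - {"translation": [130,276,-20],"roll": -0.74,"hand": 14}
    - {"translation": [152,323,-20],"roll": -0.88,"hand": 14}
    - {"translation": [170,361,-20],"roll": -1.0,"hand": 14}

```text
t: 26.42
position: [0.5189, 0.1424, 0.2543]
tcp_rot: [180.0, 0.0, -152.2]
ft_force: [0.6, -0.6, -3.4]
opening: 0.0215
```

```bash
python3 g.py 0.5186 0.2055 0.2334 125.3
```

```text
t 26.425 pos [0.5189 0.1424 0.2543] rot [ 1.7998e+02  3.0000e-02 -1.5219e+02] q [ 15.3  14.6   3.8  79.2   0.  -12.5] F [ 0.6 -0.6 -3.4] op 21.5
d [-29.2  56.   20.9] roll -0.1307 jaw 117.81
```

>>> carry_out:
  steps:
    - {"translation": [-14,28,5],"roll": -0.07,"hand": 14}
    - {"translation": [-24,46,12],"roll": -0.12,"hand": 14}
    - {"translation": [-29,54,20],"roll": -0.13,"hand": 14}
    - {"translation": [-29,54,20],"roll": -0.13,"hand": 14}
    - {"translation": [-29,54,20],"roll": -0.13,"hand": 14}

```text
t: 27.05
position: [0.5205, 0.1997, 0.2337]
tcp_rot: [-180.0, -0.0, -145.1]
ft_force: [-0.1, -0.1, -3.8]
opening: 0.0212
```

```bash
cat > fin.py <<'E'
import sys
from rig import arm
from ov import *
n=sys.argv[1]
d=arm.snapshot('side');im=d['img'][:,:,::-1].copy();cv2.imwrite(f"pics/{n}f.png",im);s=arm.sense();print(s['t'],s['position'],s['tcp_rot'],s['ft_force'])
T=s['position'];yaw=s['tcp_rot'][2];a,j,k=frame(T,yaw,45)
tx=np.array([np.cos(np.radians(yaw)),np.sin(np.radians(yaw)),0])
H=T+[0,0,.0223]-tx*.0055
F=H-.089*a; L=np.array([.638,.29,.115]);dz=np.array([-.577,-.409,.7071])
r=F-L;print('model: dist along sight',r@dz*1e3,'lateral mm',np.linalg.norm(r-(r@dz)*dz)*1e3,'axis err deg',np.degrees(np.arccos(a@dz)))
print('pix F',proj('side',F)[0],'L',proj('side',L)[0],'focus',proj('side',L+.07*dz)[0],'headtop',proj('side',H+.017*a)[0])
x0,y0=240,95
c=cv2.resize(im[y0:y0+75,x0:x0+80],None,fx=10,fy=10,interpolation=2)
cv2.imwrite(f'pics/{n}.png',c[:, :])
du=np.array([-1.05,-1.05])
q=lambda P:tuple(np.round((proj('side',P)[0]+du-[x0,y0]+.5)*10-.5).astype(int).tolist())
t=np.linspace(0,2*np.pi,60)
def circ(C,r):return np.array([q(C+r*(np.cos(u)*j+np.sin(u)*k)) for u in t])
cv2.polylines(c,[circ(F,.012)],True,(0,0,255),1);cv2.polylines(c,[circ(F+.05*a,.012)],True,(0,0,255),1)
cv2.polylines(c,[circ(L,.032)],True,(255,0,0),1)
cv2.polylines(c,[np.array([q(H+.017*a+.011*(u*j+w*k)) for u,w in((1,1),(1,-1),(-1,-1),(-1,1))])],True,(0,0,255),1)
cv2.line(c,q(L),q(L+.07*dz),(0,255,0),1);cv2.circle(c,q(L+.07*dz),4,(0,255,0),1)
cv2.imwrite(f'pics/{n}o.png',c)
E
python3 fin.py s16; python3 g.py 0.5417 0.2219 0.2051 125.3
```

```text
27.1 [0.52058342 0.19968387 0.23381186] [-1.79984403e+02 -1.08457686e-03 -1.45087597e+02] [ 0.54946629 -0.89340367 -2.51597138]
model: dist along sight 111.57133381806243 lateral mm 6.3577779092706095 axis err deg nan
pix F [280.61558882 144.92402833] L [295.65241237 155.04018808] focus [285.15882948 148.28669479] headtop [261.34261313 132.56276081]
t 27.1 pos [0.5206 0.1997 0.2338] rot [-179.98   -0.   -145.09] q [ 21.   16.8   4.   77.2  -0.  -13.9] F [ 0.5 -0.9 -2.5] op 21.6
d [-30.    6.1  28.7] roll -0.0068 jaw 124.91fin.py:10: RuntimeWarning: invalid value encountered in arccos
  r=F-L;print('model: dist along sight',r@dz*1e3,'lateral mm',np.linalg.norm(r-(r@dz)*dz)*1e3,'axis err deg',np.degrees(np.arccos(a@dz)))
```

View pics/s16o.png

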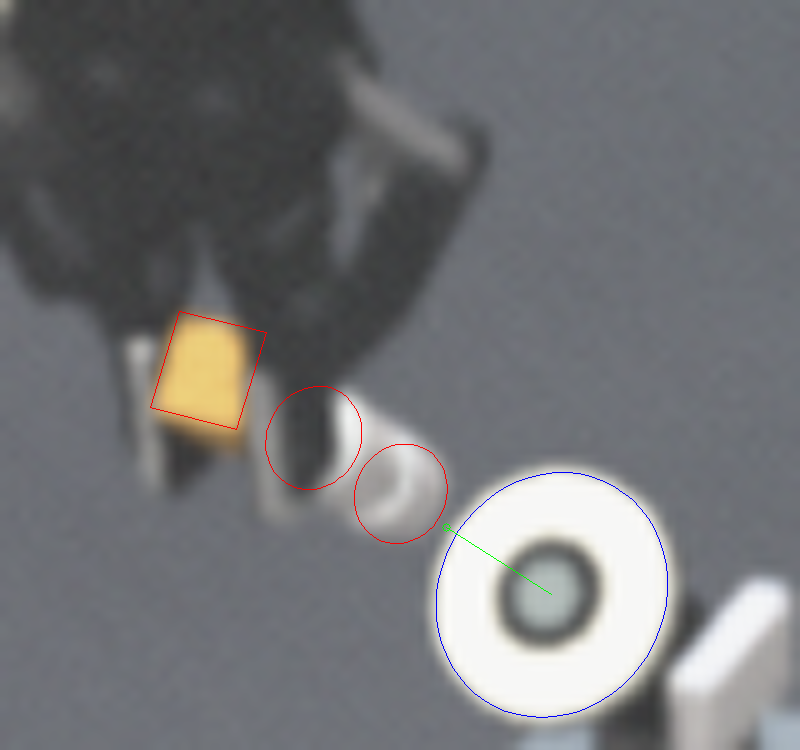

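View pics/s16.png

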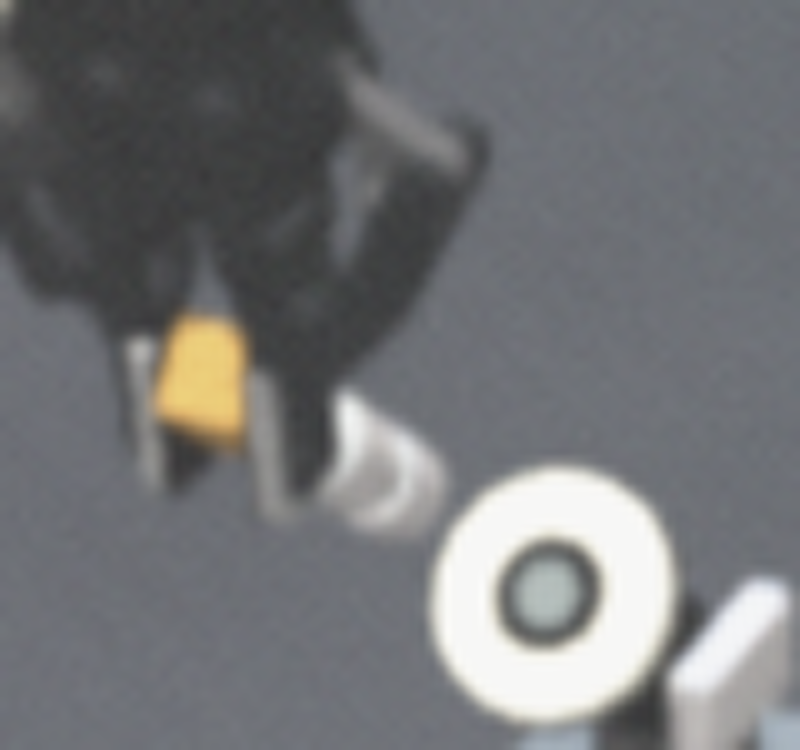

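The model overlay fits well: the end circle is within 0.6 px and the lens ring lines up. Moving in along the line of sight to the focus.

>>> carry_out:
  steps:
    - {"translation": [-6,1.5,5],"roll": -0.007,"hand": 14}
    - {"translation": [-14,3.5,13],"roll": -0.007,"hand": 14}
    - {"translation": [-22,5,21],"roll": -0.007,"hand": 14}
    - {"translation": [-28,6,27],"roll": -0.007,"hand": 14}
    - {"translation": [-30,6,29],"roll": -0.007,"hand": 14}
    - {"translation": [-30,6,29],"roll": -0.007,"hand": 14}
    - {"translation": [-30,6,29],"roll": -0.007,"hand": 14}

```text
t: 27.98
position: [0.5416, 0.2227, 0.2048]
tcp_rot: [-180.0, 0.0, -144.6]
ft_force: [0.3, -0.6, -2.1]
opening: 0.0213
```

```bash
python3 fin.py s17 2>/dev/null; python3 g.py 0.5417 0.2219 0.2045 125.3
```

```text
28.025 [0.54152291 0.22265644 0.20487506] [-1.79990764e+02  1.61239094e-02 -1.44584073e+02] [-0.92579507 -0.43757468 -3.78152385]
model: dist along sight 69.63101143780105 lateral mm 0.9534501736219261 axis err deg nan
pix F [284.87995239 148.23079361] L [295.65241237 155.04018808] focus [285.15882948 148.28669479] headtop [266.86663341 136.62486343]
t 28.025 pos [0.5415 0.2227 0.2049] rot [-1.7999e+02  2.0000e-02 -1.4458e+02] q [ 22.4  20.1   4.6  74.4  -0.  -13.1] F [-0.9 -0.4 -3.8] op 21.1
d [ 0.3 -0.7  0.4] roll 0.002 jaw 125.42
```

View pics/s17o.png

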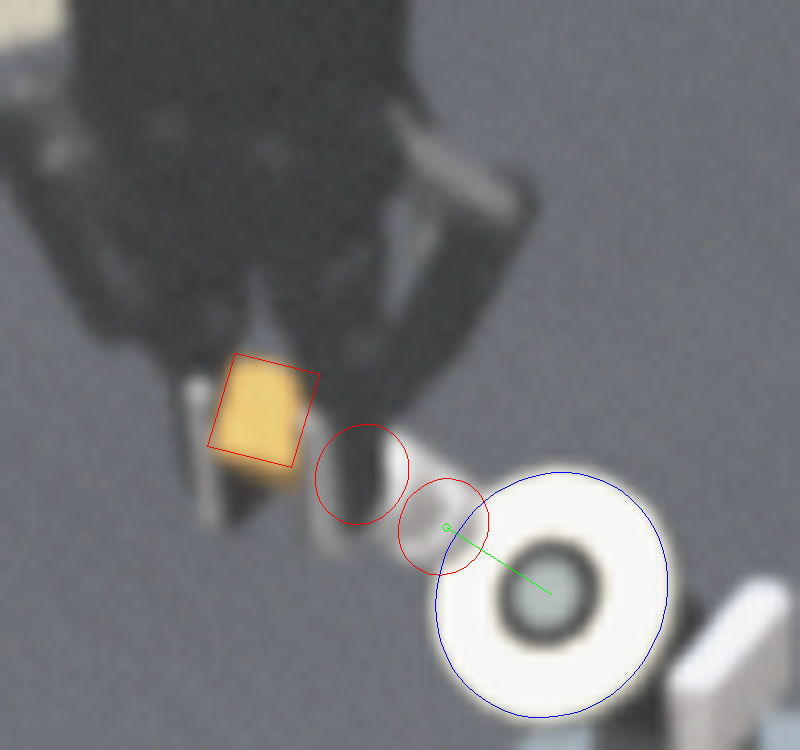

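View pics/s17.png

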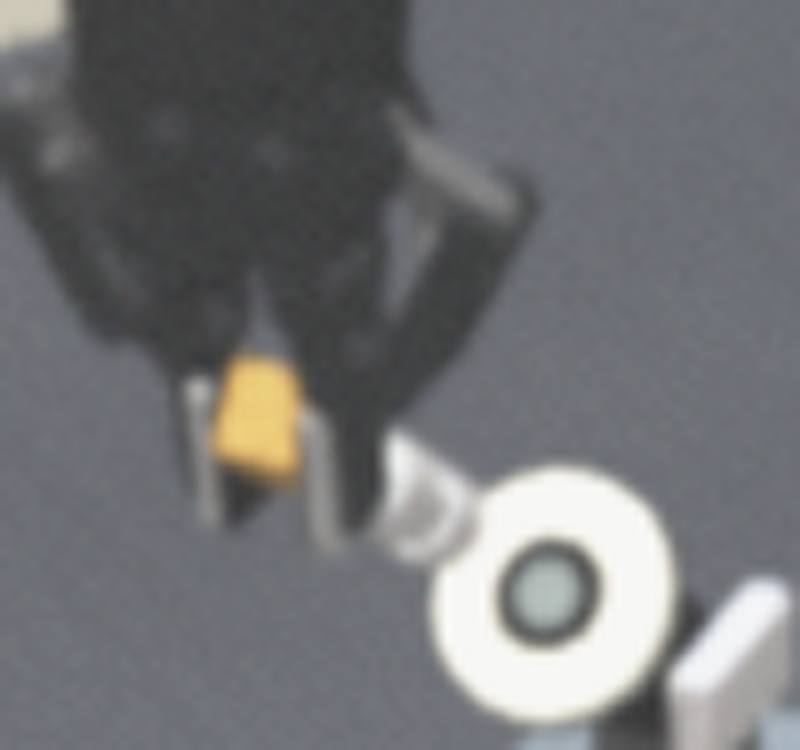

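The end circle sits about 0.7 px above the focus marker, so I'll lower it about 1.5 mm and hold, then check that nothing creeps.

>>> carry_out:
  steps:
    - {"translation": [0,-0.5,1.5],"roll": 0,"hand": 14}
    - {"translation": [0,-0.5,1.5],"roll": 0,"hand": 14}
    - {"translation": [0,-0.5,1.5],"roll": 0,"hand": 14}
    - {"translation": [0,-0.5,1.5],"roll": 0,"hand": 14}
    - {"translation": [0,-0.5,1.5],"roll": 0,"hand": 14}
    - {"translation": [0,-0.5,1.5],"roll": 0,"hand": 14}
    - {"translation": [0,-0.5,1.5],"roll": 0,"hand": 14}
    - {"translation": [0,-0.5,1.5],"roll": 0,"hand": 14}

```text
t: 29.02
position: [0.5418, 0.2223, 0.203]
tcp_rot: [-180.0, -0.0, -144.6]
ft_force: [0.5, 0.6, -3.5]
opening: 0.0211
```

```bash
python3 fin.py s18 2>/dev/null
python3 - <<'E'
import cv2,numpy as np
a=cv2.imread('pics/s18o.png')[300:620,150:600];b=cv2.imread('pics/s18.png')[300:620,150:600]
cv2.imwrite('pics/s18c.png',cv2.resize(np.vstack([a,b]),None,fx=.93,fy=.93))
E
```

```text
29.075 [0.54182381 0.22234175 0.20305859] [-1.79997923e+02 -4.34130197e-03 -1.44580113e+02] [-0.05482132  0.83527544 -2.65454907]
model: dist along sight 68.30168228429758 lateral mm 1.3259179284677058 axis err deg nan
pix F [285.09578948 148.88867448] L [295.65241237 155.04018808] focus [285.15882948 148.28669479] headtop [267.11873825 137.34767439]
```

View pics/s18c.png

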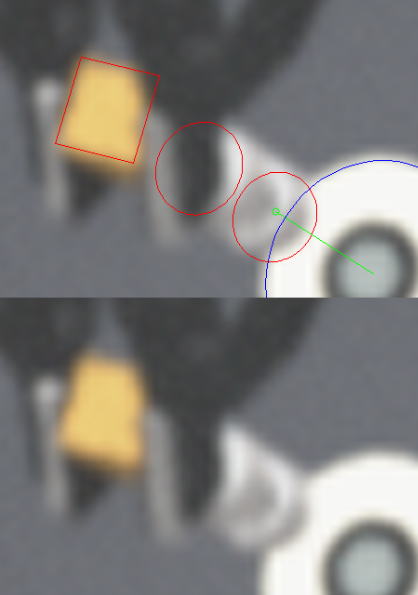

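View pics/s18f.png

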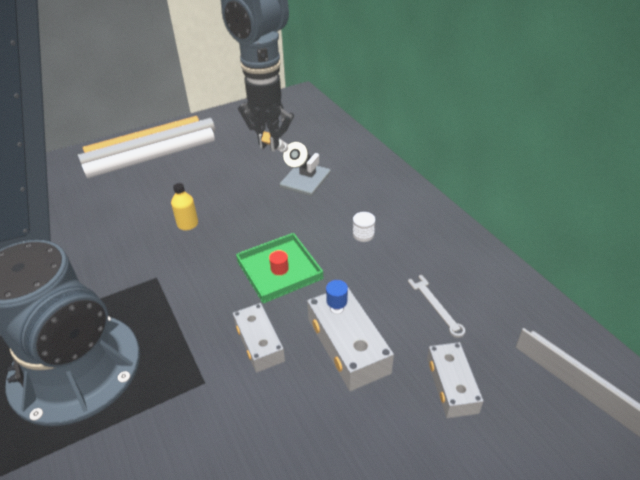

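Run:
```python
import cv2,numpy as np
from ov import *
im=cv2.imread('pics/s18f.png');x0,y0=268,132
c=cv2.resize(im[y0:y0+30,x0:x0+40],None,fx=18,fy=18,interpolation=2)
c=np.clip((c.astype(float)-90)*1.5,0,255).astype(np.uint8)
dz=np.array([-.577,-.409,.7071]);L=np.array([.638,.29,.115]);F=L+.07*dz
j=np.array([-.578,.816,0]);k=np.cross(dz,j)
du=np.array([-1.05,-1.05])
t=np.linspace(0,2*np.pi,60)
P=np.array([F+.012*(np.cos(u)*j+np.sin(u)*k) for u in t]);q=((proj('side',P)+du-[x0,y0]+.5)*18-.5).round().astype(int)
d=c.copy();cv2.polylines(d,[q],True,(0,0,255),1)
cv2.imwrite('pics/s18z.png',np.vstack([c,d])[:, :][::1,::1] if 0 else cv2.resize(np.hstack([c,d]),None,fx=.55,fy=.55))
```

```text
(no output)
```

View pics/s18z.png

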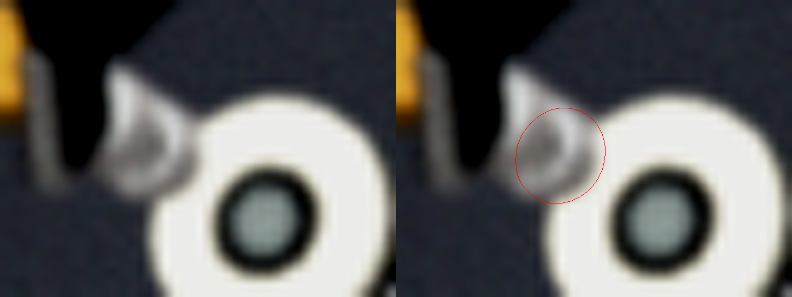

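>>> carry_out:
  steps:
    - {"translation": [0.5,-1,0.5],"roll": 0,"hand": 14}
    - {"translation": [0.5,-1,0.5],"roll": 0,"hand": 14}
    - {"translation": [0.5,-1,0.5],"roll": 0,"hand": 14}
    - {"translation": [0.5,-1,0.5],"roll": 0,"hand": 14}
    - {"translation": [0.5,-1,0.5],"roll": 0,"hand": 14}
    - {"translation": [0.5,-1,0.5],"roll": 0,"hand": 14}

```text
t: 29.82
position: [0.542, 0.2212, 0.2025]
tcp_rot: [-180.0, -0.0, -144.6]
ft_force: [0.4, 0.5, -4.1]
opening: 0.0213
```

```bash
python3 fin.py s19 2>/dev/null
python3 - <<'E'
from rig import arm
import numpy as np,cv2
a=cv2.imread('pics/s18f.png').astype(int);b=cv2.imread('pics/s19f.png').astype(int)
print('scene change outside tool', np.abs(a-b)[200:].max(), arm.sense()['qvel'].round(2), arm.sense()['opening'])
E
```

```text
29.875 [0.54199948 0.22124761 0.20256901] [-1.79996570e+02 -3.24045859e-03 -1.44577016e+02] [-0.49458302 -0.55953756 -4.15703363]
model: dist along sight 68.30164600403936 lateral mm 1.9643632121366779 axis err deg nan
pix F [285.36930371 149.24874348] L [295.65241237 155.04018808] focus [285.15882948 148.28669479] headtop [267.41149322 137.73454378]
scene change outside tool 18 [ 0.01 -0.09 -0.04 -0.01 -0.05  0.08] 0.021282390328883592
```

View pics/s19.png

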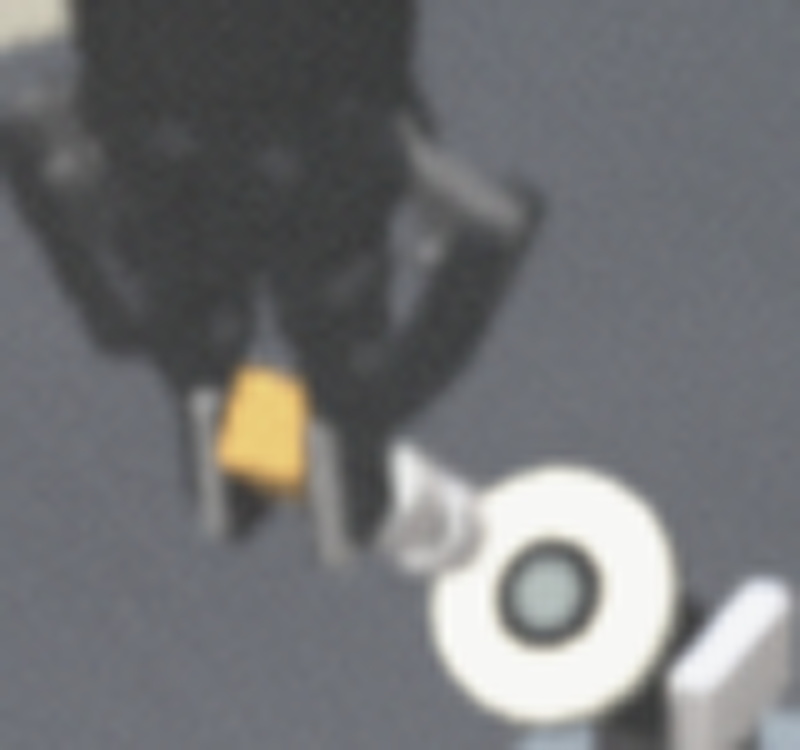

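The spool is held still. Its lower end at crop (442,525) is in front of the lens at (550,592), close to the computed focus pixel (446,527). The rest of the scene is unchanged. Handing in.

```bash
python3 -c "
from rig import arm
print(arm.close_job())"
```

```text
the job is handed in; nothing more can be done
None
```

I took the red cap off and stood it in the green tray. Then I drew the spool straight up out of its bore and handed the job in with it held still in front of the lens, at about 30 s of the 51 s allowed.

**Tilting the spool:** the moves could not tilt the tool, so I turned the spool in the grip by levering its lowest land against the manifold's −y top edge. It took three pushes at under 10 N. The gripper then stayed vertical while the spool itself pointed at the lens.

**Last checks:**

| Check | Result |
|---|---|
| Tilt, side camera broadside | 45.1° |
| Tilt, foreshortened view near the lens | about 46–47°, so the two disagree by 1–2° |
| Distance from lens to lower end face (model) | about 68 mm |
| Off-centre (model) | about 2 mm |
| Off-centre (side picture) | lower end within about 0.5 px (roughly 1–2 mm) of the focus |
| Arm and grip | at rest, grip opening steady at 21 mm |
| Rest of the scene | blue-capped spool, wrench, piston, oiler and camera stand look unmoved in the side view |

**Less certain:** the top camera could not see the final pose because the arm blocked it. The distance and sideways centring therefore rest on the side view plus arm kinematics. The two cameras also disagreed by up to about 5 mm around the lens, and I corrected for that using the arm's own positions. The head sits about 5.5 mm off the pad centre after the levering.

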